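# Reload the bench shaker

### The job

Turn the shaker's clamp ring to its open (green) marks, put every used orange-lidded box flat on the floor of the red discard tray, and set every fresh blue-lidded box on a shaker pad of its own, lid up, well centred and square to the pad so that no edge overhangs. Only when all the fresh boxes are on, turn the ring back so that its arms point at the red locked marks over the pads. Keep all boxes upright and leave the other things on the bench alone.

Things in the scene. Friction and masses are not known exactly. Their poses are not given: they have to be found in the camera images.
- shaker: bench shaker, fixed: grey round base, round aluminium deck 344 mm across with top at z 62 mm. Origin: centre of underside, on the clamp ring's axis. Three pads round the axis at 0, 120, 240 deg from its x axis, centres 105 mm out. On the deck's rim a red (locked) mark outside each pad and a green (open) mark midway between pads.
- lock_ring (a joint): captive clamp ring: dark collar 72 mm across, three yellow arms 120 deg apart out to 135 mm, 16 mm wide, z 117 to 127 mm. Rad, growing clockwise from above: 0 open (arms at the green marks between pads), 1.047 locked (arms over pads, at red marks); end stops -0.12 and 1.25. Stays where left; 1.5 N at the post moves it. Boxes on pads (top z 110) fit under the arms but cannot be lifted past them.
- ring_post (a point): centre of the top (z 170 mm) of the round black handle post on one arm of the clamp ring, 22 mm diameter, 43 mm tall, 100 mm from the axis; seen from above it stands at 60 deg minus the ring's angle from the shaker's x axis
- pad0: black rubber pad 0 on the shaker deck, fixed to it, 108 mm (x, pointing outward from the axis) by 78 mm (y) by 8 mm high; origin: centre of its underside, top 8 mm above that (z 70 mm above the table)
- pad1: black rubber pad 1 on the shaker deck, fixed to it, 108 mm (x, pointing outward from the axis) by 78 mm (y) by 8 mm high; origin: centre of its underside, top 8 mm above that (z 70 mm above the table)
- pad2: black rubber pad 2 on the shaker deck, fixed to it, 108 mm (x, pointing outward from the axis) by 78 mm (y) by 8 mm high; origin: centre of its underside, top 8 mm above that (z 70 mm above the table)
- fresh0: fresh sample box, loose, white with a blue lid and a paper label, 90 (x) by 60 (y) by 40 mm high, 130 to 250 g; origin: centre of its underside; may be absent
- fresh1: fresh sample box, loose, white with a blue lid and a paper label, 90 (x) by 60 (y) by 40 mm high, 130 to 250 g; origin: centre of its underside; may be absent
- fresh2: fresh sample box, loose, white with a blue lid and a paper label, 90 (x) by 60 (y) by 40 mm high, 130 to 250 g; origin: centre of its underside; may be absent
- used0: used sample box, loose, grey with an orange lid and a paper label, 90 (x) by 60 (y) by 40 mm high, 130 to 250 g; origin: centre of its underside; starts on a pad; may be absent (two of the three are there)
- used1: used sample box, loose, grey with an orange lid and a paper label, 90 (x) by 60 (y) by 40 mm high, 130 to 250 g; origin: centre of its underside; starts on a pad; may be absent (two of the three are there)
- used2: used sample box, loose, grey with an orange lid and a paper label, 90 (x) by 60 (y) by 40 mm high, 130 to 250 g; origin: centre of its underside; starts on a pad; may be absent (two of the three are there)
- tray: red open discard tray, fixed, 160 (x) by 240 (y) by 50 mm high, walls and floor 5 mm; takes two boxes side by side along y, each with its long side along x, 55 mm either side of the middle; origin: centre of its underside
- jar: bystander, leave alone: amber jar, 60 mm across, 70 mm high; origin: centre of its underside
- tape: bystander, leave alone: green ring (tape core), 84 mm across, 25 mm high; origin: centre of its underside
- rack: bystander, leave alone: red tube rack with tubes, 60 by 110 by 61 mm; origin: centre of its underside
- bottle: bystander, leave alone: clear bottle with white cap, 64 mm across, 130 mm high; origin: centre of its underside
- timer: bystander, leave alone: white timer, 60 by 80 by 30 mm; origin: centre of its underside
- carton: bystander, leave alone: cardboard carton, 70 by 120 by 60 mm; origin: centre of its underside

How it is judged:
By the outcome, as a careful person would: the job done as asked, in the order asked, and still so for the second after the job is handed in, with the robot touching nothing.
Of fresh0, fresh1, fresh2 only 2 to 3 are there at a start; the rules pass over those that are not, and their reading is None.
Of used0, used1, used2 only 2 to 2 are there at a start; the rules pass over those that are not, and their reading is None.
At some moment in a run one of fresh0, fresh1, fresh2 may be knocked a few centimetres aside while the robot is not near it.
It also fails if it takes over 210 s, if anything falls off the work surface, if the arm or the gripper's body presses on something with over 40 N, if the wrist force passes 120 N, or if a joint passes its speed limit or range.

### The arm

A 6-joint arm with a two-finger parallel gripper is mounted at the origin on the work surface. World frame = base frame: x ahead of the robot, y to its left, z up, the work surface at z = 0. Lengths are in mm, angles in rad, forces in N, time in s.
With the tool pointing down it reaches from about 350 to 775 mm from the base axis. Payload 7.3 kg.
Tool frame: the origin (TCP) lies at the very end of the fingers, on their centre line; the grasp point (between the pads) lies bot.grip_point_offset behind it (bot.grip_point_offset is the distance from the TCP to the grasp point, in mm); z points along the fingers, y is the line along which they close (so a half turn about z gives the same grasp; the last joint's range is limited). The gripper opens to 92 mm and grips with 3 to 60 N. Pads are 19 mm wide; open, the fingers measure 130 mm over their backs; the gripper's body (75 mm by 190 mm) begins 47 mm behind the grasp point.
Start: joints at [-1.341, 0.342, 1.524, -0, 1.275, -0.146], TCP at [192.707, -488.374, 226.741] pointing down, gripper open.
Joint ranges: [-2.53, 2.53], [-0.77, 2.02], [0.04, 2.7], [-1, 4.14], [0.28, 2.66], [-3.11, 3.11]. Speed limits (rad/s): [2.57, 2.57, 3.14, 3.14, 3.14, 3.14].

### API

Orientations are given as [roll, pitch, yaw] about the fixed x, y, z axes, in that order (R = Rz(yaw) Ry(pitch) Rx(roll)).
In Python, from plant import bot gives the robot as it stands. The module is installed in compiled form; this text tells all that it offers.
- The arm moves only by the tool carry_out, never from a script. Its argument "plan" is a list of rows, each an object of numbers: "tx", "ty", "tz": the shift along the world's x, y, z in mm; "rx", "ry", "rz": the turn, a rotation vector about the world's x, y, z in rad. A call has 1 to 12 rows; each row shifts and turns the commanded pose from where the row before left it; what a row does not reach is not made up. A row lasts 1/10 s, in which the tool goes at most 50 mm and 8.59 degrees, less where a joint would pass 70% of its speed; a pose out of reach is approached as far as the arm can. A call with a gripper value outside its range is refused whole. "gripper" is the closure, from 0 (fully open) to 1 (shut), set as the call begins (left out, the last holds). The fingers move at their own pace and stop on an object; the grip force is fixed at half the most. Time passes only in rows, so rows that do not move let the fingers close. It gives the time, the measured TCP pose, the force, the opening and the grip force at its end, in the units of the state.
- bot.get_obs(): the state, without advancing time (a new reading comes with each control period).
- bot.capture(name): name is "scene" or "side" or "wrist"; returns the picture (480x640x3 uint8, red, green, blue); there is no depth.
- bot.camera_model(name): a dict with "camera_matrix" (3x3 intrinsics, pixels), "dist" ([k1, k2, p1, p2, k3] as OpenCV has them; the pictures are not rectified), "R" (3x3) and "t" (3): a world point X has camera coordinates R X + t. Camera axes: x right, y down, z forward; pixel columns grow to the right and rows downward; lengths in mm; the calibration is good to about 2 mm. A picture is of the moment at which its call begins: read the wrist's pose just before it. camera_model takes no time and is no camera call; for the wrist camera it gives the pose at the moment of the call.
- bot.close_job(): hands the job in; it is judged then, once.
The state is a dict: "time": time; "joint_positions": joint angles; "dq": joint speeds; "tau": joint torques, N m; "tool_pos": TCP position; "tcp_rot": TCP orientation; "contact_force": force on the tool from outside, world axes, zero at the start; "moment": the same for the moment, N m; "grip_width": finger opening in mm; "finger_force": force on a finger pad.
Only numpy, scipy, OpenCV 4.12 (cv2) and the standard library are available. Lean on these libraries where they do the work, as an engineer would, in place of code of your own. Each camera call takes 0.05 s, during which the arm holds its last target. There are 200 camera calls.

## Working session

There is one attempt and no reset: what is moved stays moved. The work goes in short steps, Python scripts to look and compute and a tool call to move; the robot and the scene stay as the last step left them, time stands still between calls to the robot, and variables do not carry over. Pictures are saved under pics/ and viewed, at most 14 in all, crops included, and the job is handed in when it is done.

Besides the shell and the picture viewer there is one more tool, called in YAML: its name, and indented under it one key for each argument. carry_out: Moves the arm, as the interface text tells. Its arguments: {"type":"object","properties":{"plan":{"type":"array"},"gripper":{"type":"number"}},"required":["plan"]}

```bash
mkdir -p pics; python3 - <<'E'
from plant import bot
import cv2,numpy as np
o=bot.get_obs();print({k:np.round(v,3).tolist() for k,v in o.items()},bot.grip_point_offset)
for n in("scene","side"):
    im=bot.capture(n);cv2.imwrite(f"pics/{n}0.png",im[...,::-1])
    m=bot.camera_model(n);R=np.array(m["R"]);print(n,(-R.T@np.array(m["t"])).round(),np.round(m["camera_matrix"],1).tolist(),np.round(R,2).tolist())
E
```

```text
{'time': 0.0, 'joint_positions': [-1.341, 0.343, 1.525, -0.0, 1.275, -0.146], 'dq': [-0.001, 0.0, -0.002, -0.001, -0.001, 0.001], 'tau': [-0.002, -43.125, -24.422, 0.072, 0.056, -0.0], 'tool_pos': [192.599, -487.946, 226.051], 'tcp_rot': [-3.14, -0.0, 0.376], 'contact_force': [-0.38, 0.041, 0.042], 'moment': [0.015, -0.031, -0.006], 'finger_force': 0.0, 'grip_width': 91.482} 18.8
scene [1092.  149. 1049.] [[468.8, 0.0, 318.5], [0.0, 468.8, 250.0], [0.0, 0.0, 1.0]] [[-0.3, 0.95, -0.01], [0.81, 0.25, -0.54], [-0.51, -0.17, -0.84]]
side [ 420. 1002. 1286.] [[600.4, 0.0, 313.9], [0.0, 600.4, 237.2], [0.0, 0.0, 1.0]] [[-0.99, -0.11, -0.01], [-0.08, 0.74, -0.67], [0.08, -0.66, -0.75]]
```

View pics/scene0.png

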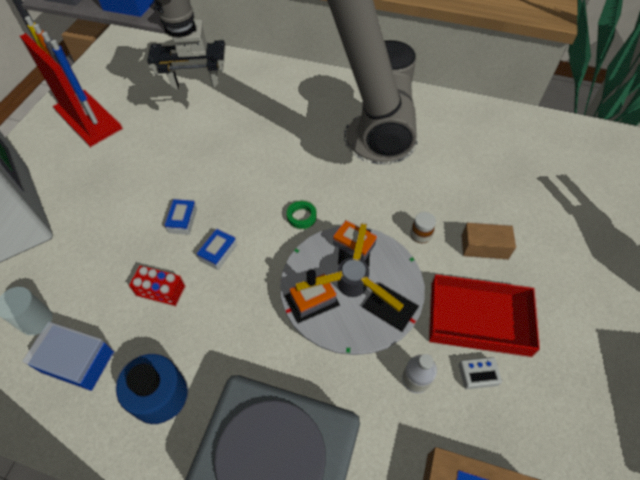

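View pics/side0.png

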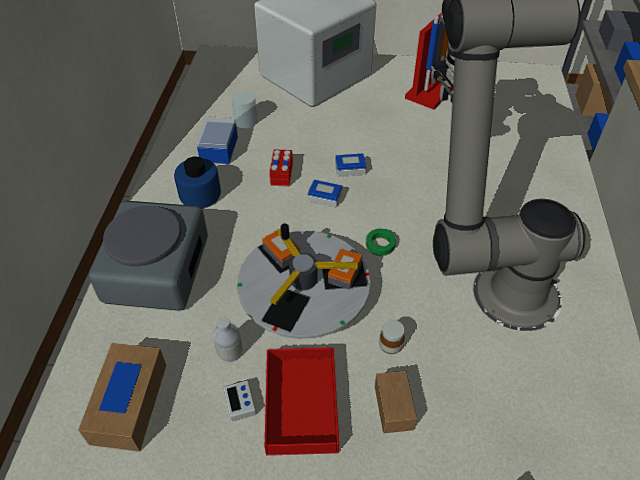

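The scene shows two fresh boxes at (180,215) and (216,247), used boxes on pads at (353,237) and (312,297), an empty pad at (390,305) and the post at (311,275). In the side view the fresh boxes are at (350,164) and (325,192), and the tray is at (302,400).

```bash
cat > h.py <<'E'
from plant import bot
import cv2,numpy as np
HSV={"blue":((105,120,50),(130,255,255)),"orange":((8,150,90),(17,255,255)),"yellow":((20,140,90),(32,255,255)),
 "green":((50,120,50),(80,255,255)),"red":((0,170,60),(5,255,255))}
def shot(n,save=None):
    m=bot.camera_model(n);im=bot.capture(n)[...,::-1].copy()
    if save: cv2.imwrite(f"pics/{save}.png",im)
    return im,m
def ray(m,uv):
    p=cv2.undistortPoints(np.array(uv,float).reshape(-1,1,2),np.array(m["camera_matrix"]),np.array(m["dist"])).reshape(-1,2)
    R=np.array(m["R"]);return -R.T@np.array(m["t"]),np.c_[p,np.ones(len(p))]@R
def plane(m,uv,z):
    c,d=ray(m,uv);return c+d*((z-c[2])/d[:,2])[:,None]
def tri(m1,u1,m2,u2):
    A=[];b=[]
    for m,u in((m1,u1),(m2,u2)):
        c,d=ray(m,u);d=d[0]/np.linalg.norm(d[0]);P=np.eye(3)-np.outer(d,d);A.append(P);b.append(P@c)
    x,r=np.linalg.lstsq(np.vstack(A),np.hstack(b),rcond=None)[:2];return x,np.sqrt(r)
def blobs(im,col,amin=5,amax=1e9):
    hs=cv2.cvtColor(im,cv2.COLOR_BGR2HSV);k=cv2.inRange(hs,*HSV[col])
    if col=="red":k|=cv2.inRange(hs,(174,170,60),(180,255,255))
    cs,_=cv2.findContours(k,cv2.RETR_EXTERNAL,cv2.CHAIN_APPROX_NONE)
    o=[]
    for c in cs:
        M=np.zeros(k.shape,np.uint8);cv2.drawContours(M,[c],-1,255,-1)
        a=int((M>0).sum())
        if amin<=a<=amax:
            v,u=np.nonzero(M);o.append((a,np.array([u.mean(),v.mean()]),c.reshape(-1,2)))
    return o
def rect(m,c,z):
    "minAreaRect of a contour on plane z: centre, sides (long,short), yaw of long side (deg)"
    p=plane(m,c,z)[:,:2].astype(np.float32);(x,y),(w,h),_=r=cv2.minAreaRect(p)
    b=cv2.boxPoints(r);e=b[1]-b[0];f=b[2]-b[1]
    if np.hypot(*f)>np.hypot(*e):e=f
    a=np.degrees(np.arctan2(e[1],e[0]));a=(a+90)%180-90
    return np.round([x,y,max(w,h),min(w,h),a],1)
E
python3 - <<'E'
from h import *
for n in("scene","side"):
    im=cv2.imread(f"pics/{n}0.png");m=bot.camera_model(n)
    for col,z,lo in(("blue",38,60),("orange",108,60),("yellow",127,30),("green",62,3),("red",62,3)):
        for a,c,k in blobs(im,col,lo):
            P=plane(m,c,z)[0]
            if 250<P[0]<900 and abs(P[1])<500: print(n,col,a,c.round(1),P[:2].round(),rect(m,k,z))
    for a,c,k in blobs(im,"red",1000): print("tray",rect(m,k,50))
E
```

```text
scene blue 138 [467.1 476.4] [898. 387.] [893.2 393.4  55.1  14.5 -73. ]
scene blue 709 [215.5 246.2] [ 550. -308.] [ 548.2 -307.9   89.    63.1  -11. ]
scene blue 616 [179.3 213.8] [ 483. -445.] [ 481.9 -445.1   92.3   61.7   11.3]
scene orange 511 [312.  297.3] [648. -13.] [634.3 -14.9  91.4  63.7 -46.9]
scene orange 187 [367.8 241.9] [467.  69.] [467.6  71.8  70.3  26.1   4.6]
scene orange 253 [343.5 233.7] [461.   7.] [457.3  13.8  61.5  49.6 -14.8]
scene yellow 88 [301.7 285.5] [636. -41.] [634.3 -39.9  30.7  18.2 -51.9]
scene yellow 354 [382.3 293.2] [601. 135.] [599.7 132.5 109.8  18.3  65.2]
scene yellow 218 [328.5 278. ] [600.  11.] [600.7   9.2  68.7  20.8 -55.7]
scene yellow 254 [359.2 242.1] [486.  52.] [482.6  50.9 101.5  17.8   5.7]
scene green 10 [347.8 349.5] [724.  94.] [724.   94.1   7.    4.4  15.7]
scene green 5 [411.4 258.8] [452. 180.] [452.9 180.6   6.    2.5  11.5]
scene green 6 [296.2 250.2] [513. -99.] [513.2 -99.    6.2   3.8  58.5]
scene green 643 [301.3 214.3] [ 404. -123.] [ 403.9 -123.6   88.3   74.    17.8]
scene red 11 [411.6 319.8] [613. 213.] [612.7
[... 1398 characters left out ...]
2 -96.3   9.2   8.6  62.1]
side green 620 [380.4 241.4] [371. -89.] [369.5 -88.6  94.9  76.4 -86.8]
side red 7452 [300.8 401.8] [526. 402.] [527.6 391.7 255.2 156.5 -81.9]
side red 12 [274.6 328. ] [614. 217.] [613.2 216.9   9.7   7.3  66.4]
side red 8 [366.6 273.6] [402.  26.] [401.9  26.1   7.4   7.   25.1]
side red 4 [271.2 164. ] [ 718. -371.] [ 716.8 -371.5    9.3    3.1  -80.7]
side red 4 [272.2 159. ] [ 718. -395.] [ 717.5 -395.     9.5    3.1  -80.8]
side red 4 [273.2 154. ] [ 719. -419.] [ 718.2 -418.9    9.6    3.1  -80.8]
side red 433 [281.3 171.7] [ 682. -340.] [ 686.7 -360.7  160.6   64.1  -84. ]
tray [528.7 385.7 257.7 158.  -81.9]
tray [  228.8 -1041.1   615.2   119.9    84.7]
```

carry_out:
  plan:
    - {"tx":33,"ty":36,"tz":8,"rz":-0.1}
    - {"tx":33,"ty":36,"tz":8,"rz":-0.11}
    - {"tx":33,"ty":36,"tz":8,"rz":-0.11}
    - {"tx":33,"ty":36,"tz":8,"rz":-0.11}
    - {"tx":33,"ty":36,"tz":8,"rz":-0.11}
    - {"tx":33,"ty":36,"tz":8,"rz":-0.11}
    - {"tx":33,"ty":36,"tz":8,"rz":-0.11}
    - {"tx":33,"ty":36,"tz":8,"rz":-0.11}
    - {"tx":33,"ty":36,"tz":8,"rz":-0.11}
    - {"tx":33,"ty":36,"tz":8,"rz":-0.11}
    - {"tx":33,"ty":36,"tz":8,"rz":-0.11}
    - {"tx":0,"ty":0,"tz":0,"rz":-0.1}
  gripper: 0.55

```text
invalid input at $.plan[0]: expected keys tx, ty, tz, rx, ry, rz
```

```bash
python3 - <<'E'
from h import *
o=bot.get_obs();print(o["tool_pos"],o["tcp_rot"],o["grip_width"])
im,m=shot("wrist","w1");print((-np.array(m["R"]).T@np.array(m["t"])).round(1))
S,ms=shot("scene","s1");D,md=shot("side","d1")
cv2.imwrite("pics/v1.png",np.hstack([cv2.resize(im,(400,300)),cv2.resize(S[200:350,230:430],(400,300))]))
def dark(I,x0,y0,x1,y1):
    k=cv2.inRange(I[y0:y1,x0:x1],(0,0,0),(35,35,35));n,l,s,c=cv2.connectedComponentsWithStats(k)
    return [(s[i].tolist(),(c[i]+[x0,y0]).round(1)) for i in range(1,n) if s[i][4]>8]
print(dark(cv2.imread("pics/scene0.png"),300,262,322,288));print(dark(cv2.imread("pics/side0.png"),272,218,300,242))
E
```

```text
[ 192.62077126 -488.00771168  226.13101424] [-3.14025798e+00 -2.18177601e-04  3.75790839e-01] 92.04083261355927
[ 265.1 -459.8  384.6]
[([7, 8, 9, 15, 107], array([310.7, 276.7]))]
[([9, 6, 8, 16, 106], array([284.6, 231.1]))]
```

View pics/v1.png

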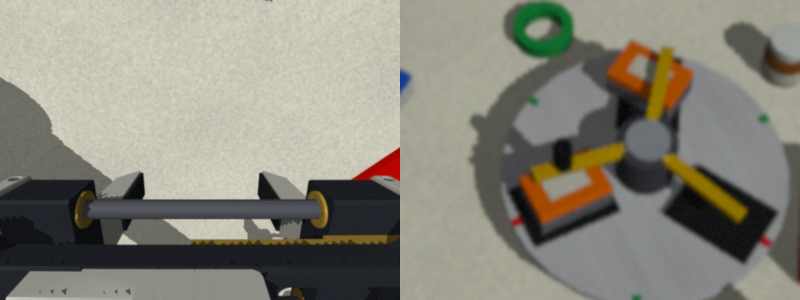

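The move was refused because every row needs all six keys. The wrist picture shows only bare bench. The crop shows the post standing on the pad0 arm.

carry_out:
  plan:
    - {"tx":33,"ty":36,"tz":8,"rx":0,"ry":0,"rz":-0.11}
    - {"tx":33,"ty":36,"tz":8,"rx":0,"ry":0,"rz":-0.11}
    - {"tx":33,"ty":36,"tz":8,"rx":0,"ry":0,"rz":-0.11}
    - {"tx":33,"ty":36,"tz":8,"rx":0,"ry":0,"rz":-0.11}
    - {"tx":33,"ty":36,"tz":8,"rx":0,"ry":0,"rz":-0.11}
    - {"tx":33,"ty":36,"tz":8,"rx":0,"ry":0,"rz":-0.11}
    - {"tx":33,"ty":36,"tz":8,"rx":0,"ry":0,"rz":-0.11}
    - {"tx":33,"ty":36,"tz":8,"rx":0,"ry":0,"rz":-0.11}
    - {"tx":33,"ty":36,"tz":8,"rx":0,"ry":0,"rz":-0.11}
    - {"tx":33,"ty":36,"tz":8,"rx":0,"ry":0,"rz":-0.11}
    - {"tx":33,"ty":36,"tz":8,"rx":0,"ry":0,"rz":-0.11}
    - {"tx":0,"ty":0,"tz":0,"rx":0,"ry":0,"rz":-0.1}
  gripper: 0.55

```text
time: 1.45
tool_pos: [558.8, -87.8, 315.0]
tcp_rot: [-3.139, -0.0, -0.933]
contact_force: [-0.3, -0.4, -0.6]
grip_width: 41.0
finger_force: 0.0
```

```bash
python3 - <<'E'
from h import *
o=bot.get_obs();print(o["tool_pos"],o["tcp_rot"],o["grip_width"])
im,m=shot("wrist","w2")
ms=bot.camera_model("scene");md=bot.camera_model("side")
print("post top",tri(ms,[310.9,272.5],md,[285,226.5]))
print("post base",tri(ms,[310.5,283],md,[284.5,238]))
for col,z in(("orange",110),("yellow",127),("red",62),("green",62)):
    for a,c,k in blobs(im,col,60): print(col,a,c.round(),plane(m,c,z)[0].round(1),rect(m,k,z))
E
```

```text
[558.78663877 -87.77036079 314.99957556] [-3.13906091e+00 -2.44348163e-04 -9.32581979e-01] 41.02884751979469
post top (array([618.59876249, -23.58167297, 164.32093529]), array([1.09793467]))
post base (array([621.44764025, -24.2400345 , 119.91817369]), array([2.05531353]))
orange 233 [309. 361.] [458.4  75.7 110. ] [462.   72.6  40.   16.2 -13.4]
orange 649 [337. 311.] [473.1   1.  110. ] [477.1  -1.3  56.8  28.7  36.6]
orange 2612 [228. 214.] [638.5 -21.6 110. ] [633.6 -17.3  89.7  60.8 -45.7]
yellow 473 [326. 358.] [453.   49.8 127. ] [457.8  48.9  52.5  20.1   6.7]
yellow 155 [228. 340.] [557.1  98.7 127. ] [557.6  98.2  62.4   4.7 -57.9]
yellow 154 [415. 340.] [383.9 -30.4 127. ] [384.4 -31.5  63.7   5.8 -49.1]
yellow 719 [239. 263.] [598.5  10.5 127. ] [599.4   8.9  62.7  17.5 -57.7]
yellow 430 [237. 206.] [634.3 -41.1 127. ] [633.5 -39.8  29.2  16.8 -54.1]
red 68 [229. 160.] [675.8 -61.1  62. ] [675.7 -61.1  10.3   8.1 -53.5]
green 2930 [451. 247.] [ 395.3 -136.8   62. ] [ 394.9 -136.1   81.    74.8   -4.8]
green 64 [356. 216.] [514.7 -97.1  62. ] [514.9 -97.   11.2   8.7  71.6]
```

View pics/w2.png

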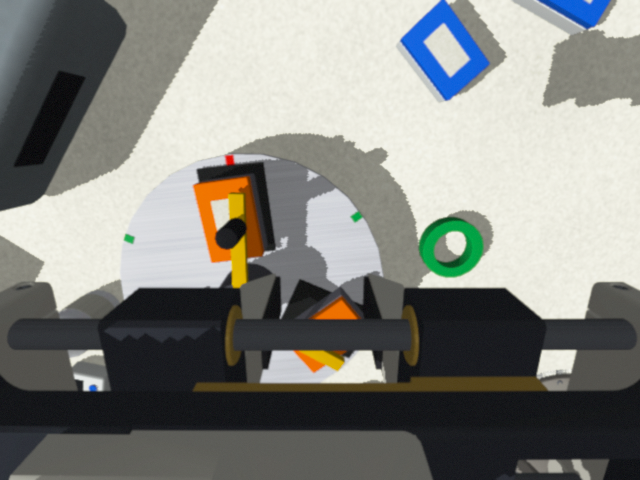

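carry_out:
  plan:
    - {"tx":30,"ty":32,"tz":0,"rx":0,"ry":0,"rz":-0.035}
    - {"tx":31,"ty":33,"tz":0,"rx":0,"ry":0,"rz":0}
    - {"tx":0,"ty":0,"tz":-35,"rx":0,"ry":0,"rz":0}
    - {"tx":0,"ty":0,"tz":-45,"rx":0,"ry":0,"rz":0}
    - {"tx":0,"ty":0,"tz":-35,"rx":0,"ry":0,"rz":0}
    - {"tx":0,"ty":0,"tz":-15,"rx":0,"ry":0,"rz":0}
    - {"tx":0,"ty":0,"tz":0,"rx":0,"ry":0,"rz":0}
    - {"tx":0,"ty":0,"tz":0,"rx":0,"ry":0,"rz":0}
  gripper: 0.55

```text
time: 2.3
tool_pos: [616.8, -28.0, 185.4]
tcp_rot: [-3.141, -0.0, -0.969]
contact_force: [0.3, 0.2, 0.1]
grip_width: 41.4
finger_force: 0.0
```

carry_out:
  plan:
    - {"tx":3,"ty":5,"tz":-10,"rx":0,"ry":0,"rz":0}
    - {"tx":0,"ty":0,"tz":-20,"rx":0,"ry":0,"rz":0}
    - {"tx":0,"ty":0,"tz":-15,"rx":0,"ry":0,"rz":0}
    - {"tx":0,"ty":0,"tz":-3,"rx":0,"ry":0,"rz":0}
    - {"tx":0,"ty":0,"tz":0,"rx":0,"ry":0,"rz":0}
  gripper: 0.55

```text
time: 2.8
tool_pos: [619.9, -22.2, 137.0]
tcp_rot: [-3.141, -0.0, -0.969]
contact_force: [-0.0, -0.4, -0.3]
grip_width: 41.4
finger_force: 0.0
```

carry_out:
  plan:
    - {"tx":0,"ty":0,"tz":0,"rx":0,"ry":0,"rz":0}
    - {"tx":0,"ty":0,"tz":0,"rx":0,"ry":0,"rz":0}
    - {"tx":0,"ty":0,"tz":0,"rx":0,"ry":0,"rz":0}
  gripper: 0.66

```text
time: 3.1
tool_pos: [620.1, -22.4, 137.6]
tcp_rot: [-3.141, -0.001, -0.969]
contact_force: [-0.9, 0.5, 0.1]
grip_width: 31.0
finger_force: 0.0
```

```bash
python3 - <<'E'
import numpy as np
c=np.array([563.2,59.6]);a=np.radians(np.linspace(-55.5,14,11))
p=c+100*np.c_[np.cos(a),np.sin(a)];print(np.diff(p,axis=0).round(1).tolist(),p[-1],np.diff(a)[0])
E
```

```text
[[9.6, 7.5], [8.6, 8.6], [7.5, 9.5], [6.3, 10.4], [5.0, 11.1], [3.6, 11.6], [2.2, 11.9], [0.7, 12.1], [-0.8, 12.1], [-2.2, 11.9]] [660.22957263  83.79218956] 0.12130038301360602
```

carry_out:
  plan:
    - {"tx":9.6,"ty":7.5,"tz":0,"rx":0,"ry":0,"rz":0.12}
    - {"tx":8.6,"ty":8.6,"tz":0,"rx":0,"ry":0,"rz":0.12}
    - {"tx":7.5,"ty":9.5,"tz":0,"rx":0,"ry":0,"rz":0.12}
    - {"tx":6.3,"ty":10.4,"tz":0,"rx":0,"ry":0,"rz":0.12}
    - {"tx":5,"ty":11.1,"tz":0,"rx":0,"ry":0,"rz":0.12}
    - {"tx":3.6,"ty":11.6,"tz":0,"rx":0,"ry":0,"rz":0.12}
    - {"tx":2.2,"ty":11.9,"tz":0,"rx":0,"ry":0,"rz":0.12}
    - {"tx":0.7,"ty":12.1,"tz":0,"rx":0,"ry":0,"rz":0.12}
    - {"tx":-0.8,"ty":12.1,"tz":0,"rx":0,"ry":0,"rz":0.12}
    - {"tx":-2.2,"ty":12.5,"tz":0,"rx":0,"ry":0,"rz":0.12}
    - {"tx":0,"ty":0,"tz":0,"rx":0,"ry":0,"rz":0}
    - {"tx":0,"ty":0,"tz":0,"rx":0,"ry":0,"rz":0}
  gripper: 0.66

```text
time: 4.3
tool_pos: [660.3, 84.9, 137.0]
tcp_rot: [3.141, -0.0, 0.228]
contact_force: [-0.5, 0.8, 0.7]
grip_width: 30.9
finger_force: 0.0
```

carry_out:
  plan:
    - {"tx":0,"ty":0,"tz":0,"rx":0,"ry":0,"rz":0}
    - {"tx":0,"ty":0,"tz":0,"rx":0,"ry":0,"rz":0}
    - {"tx":0,"ty":0,"tz":45,"rx":0,"ry":0,"rz":0}
    - {"tx":0,"ty":0,"tz":45,"rx":0,"ry":0,"rz":0}
    - {"tx":0,"ty":0,"tz":45,"rx":0,"ry":0,"rz":0}
    - {"tx":0,"ty":-40,"tz":30,"rx":0,"ry":0,"rz":-0.14}
    - {"tx":0,"ty":-40,"tz":0,"rx":0,"ry":0,"rz":-0.14}
    - {"tx":-10,"ty":-40,"tz":0,"rx":0,"ry":0,"rz":-0.14}
    - {"tx":-10,"ty":-40,"tz":0,"rx":0,"ry":0,"rz":-0.14}
    - {"tx":0,"ty":0,"tz":0,"rx":0,"ry":0,"rz":0}
    - {"tx":0,"ty":0,"tz":0,"rx":0,"ry":0,"rz":0}
  gripper: 0.5

```text
time: 5.4
tool_pos: [640.0, -76.3, 301.8]
tcp_rot: [-3.141, 0.0, -0.331]
contact_force: [-0.0, 0.1, 0.2]
grip_width: 45.7
finger_force: 0.0
```

```bash
python3 - <<'E'
from h import *
C=np.array([563.2,59.6])
for n in("scene","side"):
    im,m=shot(n,n+"2")
    for col,z in(("orange",110),("yellow",127),("blue",40)):
        for a,c,k in blobs(im,col,60):
            P=plane(m,c,z)[0][:2]
            if 250<P[0]<800 and abs(P[1])<500: print(n,col,a,rect(m,k,z),np.degrees(np.arctan2(*(P-C)[::-1])).round(1))
E
```

```text
scene orange 1012 [635.3 -15.8  91.3  64.5 -46.4] -46.1
scene orange 817 [462.6  34.9  92.2  65.7  75.7] -166.5
scene yellow 78 [682.9  86.   28.1  12.7  15.3] 12.7
scene yellow 134 [611.4  69.8  42.7  15.6  15.6] 11.8
scene yellow 274 [510.1 118.9 103.6  18.3 -48.8] 131.8
scene yellow 244 [546.1  -9.8  83.4  19.8  75.6] -104.3
scene blue 704 [ 549.5 -306.8   88.6   62.5  -10.9] -91.9
scene blue 612 [ 482.9 -443.8   92.2   61.1   11.8] -98.9
side orange 714 [460.   42.7  97.   61.6  74.8] -171.5
side orange 624 [631.   -8.5  95.2  62.  -45. ] -45.4
side yellow 271 [507.8 122.7 111.   19.2 -45.6] 130.7
side yellow 234 [643.   84.1 102.3  23.7  14.4] 17.9
side yellow 180 [539.1 -16.7 101.5  16.3  72.3] -107.5
side blue 466 [ 545.2 -298.6   90.3   67.   -11. ] -92.9
side blue 415 [ 477.9 -435.5   90.2   69.1   10.2] -99.8
```

View pics/scene2.png

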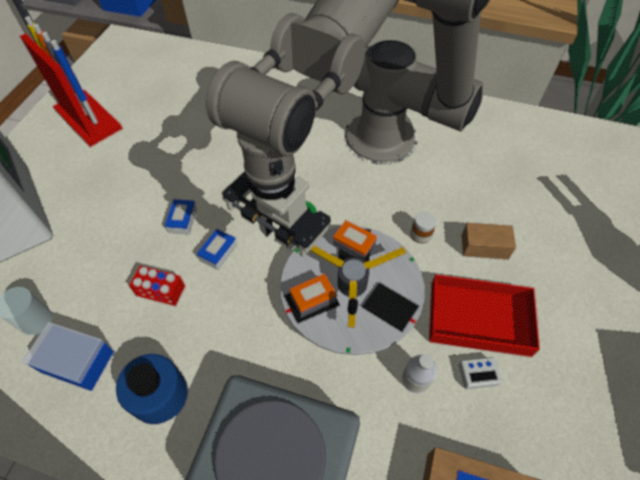

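The ring is open, with its arms on the green marks, and both used boxes are clear at scene (312,295) and (355,240). The pad2 box is turned about 63° from radial. I'm grasping the pad0 box first.

carry_out:
  plan:
    - {"tx":1,"ty":25,"tz":-20,"rx":0,"ry":0,"rz":-0.12}
    - {"tx":0,"ty":26,"tz":-20,"rx":0,"ry":0,"rz":-0.12}
    - {"tx":0,"ty":0,"tz":-40,"rx":0,"ry":0,"rz":-0.12}
    - {"tx":0,"ty":0,"tz":-45,"rx":0,"ry":0,"rz":-0.11}
    - {"tx":0,"ty":0,"tz":-40,"rx":0,"ry":0,"rz":0}
    - {"tx":0,"ty":0,"tz":0,"rx":0,"ry":0,"rz":0}
    - {"tx":0,"ty":0,"tz":0,"rx":0,"ry":0,"rz":0}
  gripper: 0

```text
time: 6.2
tool_pos: [641.7, -23.0, 137.3]
tcp_rot: [3.141, 0.0, -0.797]
contact_force: [0.9, -0.3, 0.8]
grip_width: 91.3
finger_force: 0.0
```

```bash
python3 - <<'E'
from h import *
o=bot.get_obs();print(o["tool_pos"],o["tcp_rot"],o["grip_width"])
im,m=shot("wrist","w3")
for a,c,k in blobs(im,"orange",100): print(a,c.round(),rect(m,k,110))
ms=bot.camera_model("scene");md=bot.camera_model("side")
print("collar",tri(ms,[354,268.5],md,[303,262]))
E
```

```text
[641.67160844 -23.01016713 137.33117664] [ 3.14149293e+00  2.35115027e-04 -7.97105686e-01] 91.31576122195997
160 [455. 466.] [473.1  17.3  17.8   7.1  76.1]
511 [325. 352.] [603.9  14.9  57.6   3.6  44.3]
7816 [323. 256.] [643.9 -25.3  66.3  60.1 -45.7]
collar (array([562.11454082,  59.99881361, 130.86632463]), array([1.72288356]))
```

View pics/w3.png

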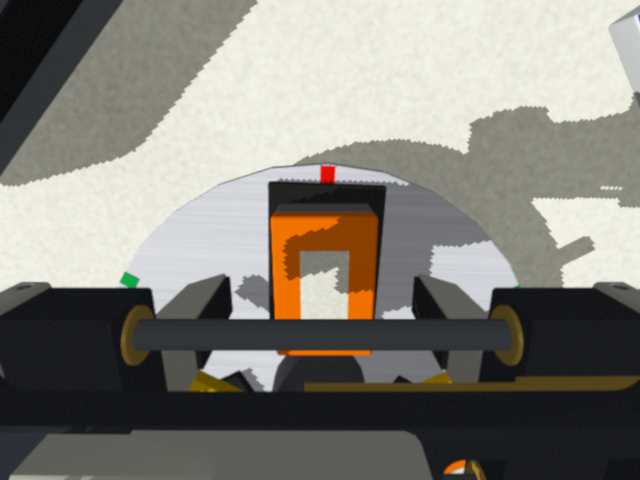

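The box lies centred and square between the open fingers (lid at about (323,280)), so I go down and grip.

carry_out:
  plan:
    - {"tx":0,"ty":0,"tz":-20,"rx":0,"ry":0,"rz":0}
    - {"tx":0,"ty":0,"tz":-25,"rx":0,"ry":0,"rz":0}
    - {"tx":0,"ty":0,"tz":-15,"rx":0,"ry":0,"rz":0}
    - {"tx":0,"ty":0,"tz":0,"rx":0,"ry":0,"rz":0}
    - {"tx":0,"ty":0,"tz":0,"rx":0,"ry":0,"rz":0}
  gripper: 0

```text
time: 6.75
tool_pos: [642.8, -24.1, 79.3]
tcp_rot: [-3.139, -0.003, -0.799]
contact_force: [1.2, -0.9, 0.5]
grip_width: 91.7
finger_force: 0.0
```

carry_out:
  plan:
    - {"tx":0,"ty":0,"tz":0,"rx":0,"ry":0,"rz":0}
    - {"tx":0,"ty":0,"tz":0,"rx":0,"ry":0,"rz":0}
    - {"tx":0,"ty":0,"tz":0,"rx":0,"ry":0,"rz":0}
    - {"tx":0,"ty":0,"tz":0,"rx":0,"ry":0,"rz":0}
    - {"tx":0,"ty":0,"tz":0,"rx":0,"ry":0,"rz":0}
    - {"tx":0,"ty":0,"tz":0,"rx":0,"ry":0,"rz":0}
    - {"tx":0,"ty":0,"tz":0,"rx":0,"ry":0,"rz":0}
  gripper: 0.6

```text
time: 7.45
tool_pos: [641.3, -24.1, 77.0]
tcp_rot: [-3.142, -0.0, -0.799]
contact_force: [-0.9, 0.3, 2.9]
grip_width: 60.0
finger_force: 30.0
```

carry_out:
  plan:
    - {"tx":0,"ty":0,"tz":15,"rx":0,"ry":0,"rz":0}
    - {"tx":0,"ty":0,"tz":40,"rx":0,"ry":0,"rz":0}
    - {"tx":0,"ty":0,"tz":45,"rx":0,"ry":0,"rz":0}
    - {"tx":0,"ty":0,"tz":45,"rx":0,"ry":0,"rz":0}
    - {"tx":-5,"ty":30,"tz":15,"rx":0,"ry":0,"rz":0.1}
    - {"tx":-10,"ty":42,"tz":0,"rx":0,"ry":0,"rz":0.12}
    - {"tx":-10,"ty":42,"tz":0,"rx":0,"ry":0,"rz":0.12}
    - {"tx":-12,"ty":42,"tz":0,"rx":0,"ry":0,"rz":0.12}
    - {"tx":-12,"ty":42,"tz":0,"rx":0,"ry":0,"rz":0.12}
    - {"tx":-12,"ty":42,"tz":0,"rx":0,"ry":0,"rz":0.12}
    - {"tx":-12,"ty":42,"tz":0,"rx":0,"ry":0,"rz":0.12}
    - {"tx":-12,"ty":40,"tz":0,"rx":0,"ry":0,"rz":0.12}

```text
time: 8.65
tool_pos: [555.2, 299.6, 236.0]
tcp_rot: [3.141, 0.001, 0.146]
contact_force: [1.3, 0.4, -2.0]
grip_width: 60.0
finger_force: 30.0
```

carry_out:
  plan:
    - {"tx":-10,"ty":40,"tz":0,"rx":0,"ry":0,"rz":0}
    - {"tx":0,"ty":0,"tz":0,"rx":0,"ry":0,"rz":0}
    - {"tx":0,"ty":0,"tz":0,"rx":0,"ry":0,"rz":0}

```text
time: 8.95
tool_pos: [545.5, 338.7, 235.8]
tcp_rot: [3.141, 0.001, 0.143]
contact_force: [-0.0, -0.1, -2.9]
grip_width: 59.9
finger_force: 30.0
```

```bash
python3 - <<'E'
from h import *
o=bot.get_obs();print(o["tool_pos"],o["tcp_rot"],o["grip_width"])
im,m=shot("wrist","w4")
for a,c,k in blobs(im,"red",1000): print(a,c.round(),rect(m,k,50))
E
```

```text
[545.47788979 338.6756302  235.79827734] [3.14068656e+00 1.43070809e-03 1.42855844e-01] 59.863225834735786
25078 [274. 196.] [532.9 374.1 237.6 158.3 -81.8]
```

View pics/w4.png

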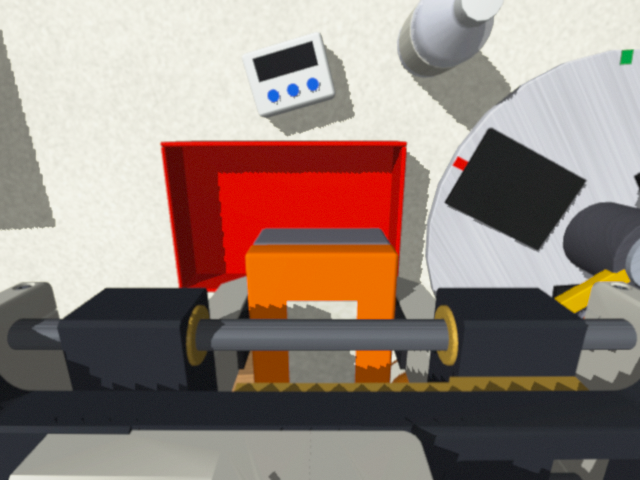

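The tray is in full view with corners at about (163,143) and (405,143), which agrees with the first estimate. The box hangs level in the grip.

carry_out:
  plan:
    - {"tx":-4,"ty":43,"tz":0,"rx":0,"ry":0,"rz":0}
    - {"tx":-4,"ty":43,"tz":0,"rx":0,"ry":0,"rz":0}
    - {"tx":0,"ty":0,"tz":-40,"rx":0,"ry":0,"rz":0}
    - {"tx":0,"ty":0,"tz":-45,"rx":0,"ry":0,"rz":0}
    - {"tx":0,"ty":0,"tz":-45,"rx":0,"ry":0,"rz":0}
    - {"tx":0,"ty":0,"tz":-30,"rx":0,"ry":0,"rz":0}
    - {"tx":0,"ty":0,"tz":0,"rx":0,"ry":0,"rz":0}

```text
time: 9.7
tool_pos: [536.1, 420.4, 71.0]
tcp_rot: [3.137, 0.01, 0.139]
contact_force: [0.1, -1.0, -2.9]
grip_width: 60.3
finger_force: 30.0
```

carry_out:
  plan:
    - {"tx":0,"ty":0,"tz":-20,"rx":0,"ry":0,"rz":0}
    - {"tx":0,"ty":0,"tz":-20,"rx":0,"ry":0,"rz":0}
    - {"tx":0,"ty":0,"tz":-15,"rx":0,"ry":0,"rz":0}
    - {"tx":0,"ty":0,"tz":-4,"rx":0,"ry":0,"rz":0}
    - {"tx":0,"ty":0,"tz":0,"rx":0,"ry":0,"rz":0}
    - {"tx":0,"ty":0,"tz":0,"rx":0,"ry":0,"rz":0}

```text
time: 10.3
tool_pos: [539.1, 424.3, 19.2]
tcp_rot: [-3.141, -0.002, 0.141]
contact_force: [0.6, 0.1, -2.0]
grip_width: 59.2
finger_force: 30.0
```

carry_out:
  plan:
    - {"tx":-1,"ty":0,"tz":-3,"rx":0,"ry":0,"rz":0}
    - {"tx":0,"ty":0,"tz":-2.5,"rx":0,"ry":0,"rz":0}
    - {"tx":0,"ty":0,"tz":0,"rx":0,"ry":0,"rz":0}
    - {"tx":0,"ty":0,"tz":0,"rx":0,"ry":0,"rz":0}

```text
time: 10.7
tool_pos: [537.2, 424.0, 12.3]
tcp_rot: [3.141, 0.0, 0.141]
contact_force: [-0.2, 0.1, -2.1]
grip_width: 60.0
finger_force: 30.0
```

carry_out:
  plan:
    - {"tx":0,"ty":0,"tz":0,"rx":0,"ry":0,"rz":0}
    - {"tx":0,"ty":0,"tz":0,"rx":0,"ry":0,"rz":0}
    - {"tx":0,"ty":0,"tz":0,"rx":0,"ry":0,"rz":0}
    - {"tx":0,"ty":0,"tz":25,"rx":0,"ry":0,"rz":0}
    - {"tx":0,"ty":0,"tz":45,"rx":0,"ry":0,"rz":0}
    - {"tx":0,"ty":0,"tz":45,"rx":0,"ry":0,"rz":0}
    - {"tx":0,"ty":0,"tz":45,"rx":0,"ry":0,"rz":0}
    - {"tx":-6,"ty":-40,"tz":40,"rx":0,"ry":0,"rz":-0.13}
    - {"tx":-6,"ty":-45,"tz":0,"rx":0,"ry":0,"rz":-0.13}
    - {"tx":-6,"ty":-45,"tz":0,"rx":0,"ry":0,"rz":-0.13}
    - {"tx":-6,"ty":-45,"tz":0,"rx":0,"ry":0,"rz":-0.13}
    - {"tx":-6,"ty":-45,"tz":0,"rx":0,"ry":0,"rz":-0.13}
  gripper: 0.2

```text
time: 11.9
tool_pos: [507.4, 207.1, 207.8]
tcp_rot: [-3.141, -0.001, -0.514]
contact_force: [1.4, 0.3, -0.3]
grip_width: 73.4
finger_force: 0.0
```

carry_out:
  plan:
    - {"tx":-6,"ty":-20,"tz":0,"rx":0,"ry":0,"rz":0.14}
    - {"tx":-6,"ty":-20,"tz":0,"rx":0,"ry":0,"rz":0.14}
    - {"tx":-6,"ty":-20,"tz":0,"rx":0,"ry":0,"rz":0.14}
    - {"tx":-6,"ty":-20,"tz":0,"rx":0,"ry":0,"rz":0.14}
    - {"tx":-6,"ty":-20,"tz":0,"rx":0,"ry":0,"rz":0.14}
    - {"tx":-6,"ty":-20,"tz":0,"rx":0,"ry":0,"rz":0.14}
    - {"tx":-6,"ty":-20,"tz":0,"rx":0,"ry":0,"rz":0.14}
    - {"tx":-4,"ty":-20,"tz":0,"rx":0,"ry":0,"rz":0.14}
    - {"tx":0,"ty":-7,"tz":0,"rx":0,"ry":0,"rz":0.14}
    - {"tx":0,"ty":0,"tz":0,"rx":0,"ry":0,"rz":0.14}
    - {"tx":0,"ty":0,"tz":0,"rx":0,"ry":0,"rz":0.14}
    - {"tx":0,"ty":0,"tz":0,"rx":0,"ry":0,"rz":0.14}
  gripper: 0.1

```text
time: 13.1
tool_pos: [462.0, 41.6, 207.8]
tcp_rot: [3.141, -0.0, 1.176]
contact_force: [0.1, -0.2, 0.8]
grip_width: 83.0
finger_force: 0.0
```

carry_out:
  plan:
    - {"tx":0,"ty":0,"tz":-20,"rx":0,"ry":0,"rz":0.14}
    - {"tx":0,"ty":0,"tz":-30,"rx":0,"ry":0,"rz":0}
    - {"tx":0,"ty":0,"tz":-20,"rx":0,"ry":0,"rz":0}
    - {"tx":0,"ty":0,"tz":0,"rx":0,"ry":0,"rz":0}
    - {"tx":0,"ty":0,"tz":0,"rx":0,"ry":0,"rz":0}

```text
time: 13.6
tool_pos: [462.2, 41.8, 138.0]
tcp_rot: [3.141, -0.0, 1.311]
contact_force: [0.8, -0.1, 0.2]
grip_width: 82.6
finger_force: 0.0
```

```bash
python3 - <<'E'
from h import *
o=bot.get_obs();print(o["tool_pos"],o["tcp_rot"],o["grip_width"])
im,m=shot("wrist","w5")
for a,c,k in blobs(im,"orange",300): print(a,c.round(),rect(m,k,110))
E
```

```text
[462.23374043  41.75540557 138.00373888] [ 3.14113315e+00 -7.29464015e-05  1.31077884e+00] 82.61456208614861
8144 [321. 251.] [464.1  47.   71.   60.2  74.4]
1011 [109.  68.] [388.9 176.   31.2  13.2 -79.9]
```

View pics/w5.png

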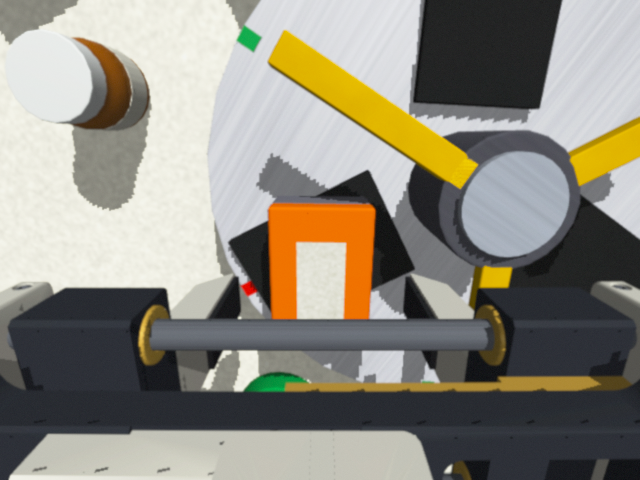

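The box is centred between the fingers (lid at about (322,265)), and the right-hand finger clears the arm at (490,285).

carry_out:
  plan:
    - {"tx":0,"ty":0,"tz":-20,"rx":0,"ry":0,"rz":0}
    - {"tx":0,"ty":0,"tz":-25,"rx":0,"ry":0,"rz":0}
    - {"tx":0,"ty":0,"tz":-16,"rx":0,"ry":0,"rz":0}
    - {"tx":0,"ty":0,"tz":0,"rx":0,"ry":0,"rz":0}
    - {"tx":0,"ty":0,"tz":0,"rx":0,"ry":0,"rz":0}

```text
time: 14.15
tool_pos: [462.8, 41.7, 77.6]
tcp_rot: [3.14, -0.0, 1.311]
contact_force: [0.2, 0.2, -0.9]
grip_width: 82.1
finger_force: 0.0
```

carry_out:
  plan:
    - {"tx":0,"ty":0,"tz":0,"rx":0,"ry":0,"rz":0}
    - {"tx":0,"ty":0,"tz":0,"rx":0,"ry":0,"rz":0}
    - {"tx":0,"ty":0,"tz":0,"rx":0,"ry":0,"rz":0}
    - {"tx":0,"ty":0,"tz":0,"rx":0,"ry":0,"rz":0}
    - {"tx":0,"ty":0,"tz":0,"rx":0,"ry":0,"rz":0}
    - {"tx":0,"ty":0,"tz":0,"rx":0,"ry":0,"rz":0}
  gripper: 0.6

```text
time: 14.75
tool_pos: [462.2, 41.8, 77.0]
tcp_rot: [3.141, -0.0, 1.311]
contact_force: [-1.4, -0.6, 6.0]
grip_width: 59.9
finger_force: 30.0
```

carry_out:
  plan:
    - {"tx":0,"ty":0,"tz":15,"rx":0,"ry":0,"rz":0}
    - {"tx":0,"ty":0,"tz":40,"rx":0,"ry":0,"rz":0}
    - {"tx":0,"ty":0,"tz":45,"rx":0,"ry":0,"rz":0}
    - {"tx":0,"ty":0,"tz":45,"rx":0,"ry":0,"rz":0}
    - {"tx":10,"ty":35,"tz":10,"rx":0,"ry":0,"rz":-0.13}
    - {"tx":10,"ty":35,"tz":0,"rx":0,"ry":0,"rz":-0.13}
    - {"tx":10,"ty":35,"tz":0,"rx":0,"ry":0,"rz":-0.13}
    - {"tx":10,"ty":35,"tz":0,"rx":0,"ry":0,"rz":-0.13}
    - {"tx":10,"ty":35,"tz":0,"rx":0,"ry":0,"rz":-0.13}
    - {"tx":10,"ty":35,"tz":0,"rx":0,"ry":0,"rz":-0.13}
    - {"tx":10,"ty":35,"tz":0,"rx":0,"ry":0,"rz":-0.13}
    - {"tx":12,"ty":38,"tz":0,"rx":0,"ry":0,"rz":-0.13}

```text
time: 15.95
tool_pos: [543.8, 325.9, 230.9]
tcp_rot: [3.141, 0.001, 0.265]
contact_force: [1.1, -0.4, -1.6]
grip_width: 60.1
finger_force: 29.9
```

carry_out:
  plan:
    - {"tx":0,"ty":0,"tz":0,"rx":0,"ry":0,"rz":-0.13}
    - {"tx":0,"ty":0,"tz":-40,"rx":0,"ry":0,"rz":0}
    - {"tx":0,"ty":0,"tz":-45,"rx":0,"ry":0,"rz":0}
    - {"tx":0,"ty":0,"tz":-45,"rx":0,"ry":0,"rz":0}
    - {"tx":0,"ty":0,"tz":-30,"rx":0,"ry":0,"rz":0}
    - {"tx":0,"ty":0,"tz":0,"rx":0,"ry":0,"rz":0}
    - {"tx":0,"ty":0,"tz":0,"rx":0,"ry":0,"rz":0}

```text
time: 16.65
tool_pos: [544.1, 324.8, 71.6]
tcp_rot: [3.141, 0.0, 0.141]
contact_force: [1.1, -0.8, -0.9]
grip_width: 59.9
finger_force: 29.9
```

carry_out:
  plan:
    - {"tx":0,"ty":0,"tz":-20,"rx":0,"ry":0,"rz":0}
    - {"tx":0,"ty":0,"tz":-20,"rx":0,"ry":0,"rz":0}
    - {"tx":0,"ty":0,"tz":-15,"rx":0,"ry":0,"rz":0}
    - {"tx":0,"ty":0,"tz":-4,"rx":0,"ry":0,"rz":0}
    - {"tx":0,"ty":0,"tz":0,"rx":0,"ry":0,"rz":0}
    - {"tx":0,"ty":0,"tz":0,"rx":0,"ry":0,"rz":0}
    - {"tx":0,"ty":0,"tz":0,"rx":0,"ry":0,"rz":0}

```text
time: 17.35
tool_pos: [544.7, 325.1, 13.6]
tcp_rot: [-3.141, -0.002, 0.141]
contact_force: [-0.4, 0.7, -2.4]
grip_width: 59.6
finger_force: 29.9
```

carry_out:
  plan:
    - {"tx":0,"ty":0,"tz":-1,"rx":0,"ry":0,"rz":0}
    - {"tx":0,"ty":0,"tz":0,"rx":0,"ry":0,"rz":0}
    - {"tx":0,"ty":0,"tz":0,"rx":0,"ry":0,"rz":0}
    - {"tx":0,"ty":0,"tz":0,"rx":0,"ry":0,"rz":0}
    - {"tx":0,"ty":0,"tz":25,"rx":0,"ry":0,"rz":0}
    - {"tx":0,"ty":0,"tz":45,"rx":0,"ry":0,"rz":0}
    - {"tx":0,"ty":0,"tz":45,"rx":0,"ry":0,"rz":0}
    - {"tx":0,"ty":0,"tz":45,"rx":0,"ry":0,"rz":0}
    - {"tx":0,"ty":-30,"tz":40,"rx":0,"ry":0,"rz":0}
    - {"tx":0,"ty":-45,"tz":10,"rx":0,"ry":0,"rz":-0.05}
    - {"tx":0,"ty":-49,"tz":0,"rx":0,"ry":0,"rz":-0.05}
    - {"tx":0,"ty":-49,"tz":0,"rx":0,"ry":0,"rz":-0.05}
  gripper: 0.2

```text
time: 18.55
tool_pos: [543.8, 150.4, 222.2]
tcp_rot: [-3.142, -0.002, -0.01]
contact_force: [1.2, -0.7, 0.5]
grip_width: 73.8
finger_force: 0.0
```

carry_out:
  plan:
    - {"tx":0,"ty":-49,"tz":5,"rx":0,"ry":0,"rz":-0.05}
    - {"tx":0,"ty":-49,"tz":5,"rx":0,"ry":0,"rz":-0.05}
    - {"tx":0,"ty":-49,"tz":5,"rx":0,"ry":0,"rz":-0.05}
    - {"tx":0,"ty":-49,"tz":5,"rx":0,"ry":0,"rz":-0.03}
    - {"tx":0,"ty":-49,"tz":5,"rx":0,"ry":0,"rz":0}
    - {"tx":0,"ty":-49,"tz":5,"rx":0,"ry":0,"rz":0}
    - {"tx":0,"ty":-49,"tz":0,"rx":0,"ry":0,"rz":0}
    - {"tx":0,"ty":-30,"tz":0,"rx":0,"ry":0,"rz":0}
    - {"tx":0,"ty":0,"tz":0,"rx":0,"ry":0,"rz":0}
    - {"tx":0,"ty":0,"tz":0,"rx":0,"ry":0,"rz":0}
  gripper: 0

```text
time: 19.55
tool_pos: [543.6, -221.4, 251.1]
tcp_rot: [-3.141, 0.001, -0.191]
contact_force: [0.0, -0.4, -0.6]
grip_width: 92.0
finger_force: 0.0
```

```bash
python3 - <<'E'
from h import *
o=bot.get_obs();print(o["tool_pos"],o["tcp_rot"],o["grip_width"])
for n in("scene","side","wrist"):
    im,m=shot(n,n+"6")
    for col,z in(("orange",45),("blue",40)):
        for a,c,k in blobs(im,col,100):
            P=plane(m,c,z)[0][:2]
            if 250<P[0]<800 and abs(P[1])<500: print(n,col,a,c.round(),rect(m,k,z))
S=cv2.imread("pics/scene6.png");cv2.imwrite("pics/v6.png",np.hstack([S[150:450,130:530],cv2.resize(cv2.imread("pics/wrist6.png"),(400,300))]))
E
```

```text
[ 543.6494832  -221.4245737   251.11667748] [-3.14098080e+00  6.17872597e-04 -1.90652926e-01] 91.990944634779
scene orange 1018 [506. 315.] [526.7 421.6  96.8  64.5   8.3]
scene orange 997 [463. 309.] [539.5 323.4  96.6  62.3   7.5]
scene blue 708 [215. 246.] [ 549.3 -307.    88.8   63.   -11. ]
scene blue 627 [179. 214.] [ 482.1 -444.2   94.2   61.7   11.6]
side orange 1106 [300. 416.] [524.3 426.4  90.   63.1   8.2]
side orange 986 [300. 376.] [536.9 329.1  89.3  65.1   8.4]
side blue 467 [325. 190.] [ 545.2 -298.6   90.3   67.   -11. ]
side blue 412 [350. 161.] [ 478.  -435.7   90.1   68.5   11.2]
wrist blue 4443 [529. 224.] [ 481.8 -442.5   92.2   62.5   11.9]
wrist blue 4618 [400. 188.] [ 548.1 -306.1   88.8   60.5  -11. ]
wrist blue 371 [478.  36.] [ 681.5 -398.1   19.9   18.5  -73.9]
wrist blue 152 [473.   3.] [ 709.4 -395.7   19.7    7.4   79.5]
```

View pics/v6.png

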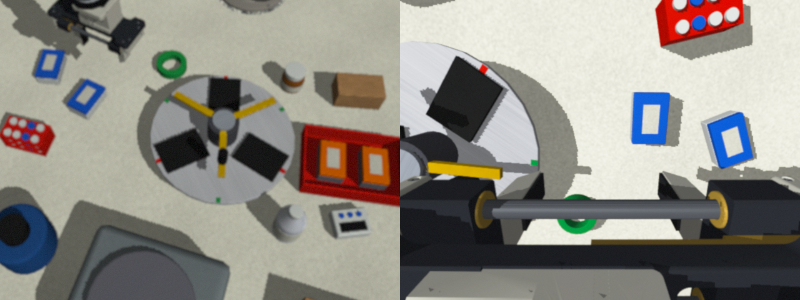

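Both used boxes lie flat in the tray, at crop positions (333,160) and (375,165). The three pads are clear and the fresh boxes have not moved.

carry_out:
  plan:
    - {"tx":8,"ty":-43,"tz":0,"rx":0,"ry":0,"rz":0}
    - {"tx":8,"ty":-43,"tz":0,"rx":0,"ry":0,"rz":0}
    - {"tx":0,"ty":0,"tz":-45,"rx":0,"ry":0,"rz":0}
    - {"tx":0,"ty":0,"tz":-49,"rx":0,"ry":0,"rz":0}
    - {"tx":0,"ty":0,"tz":-49,"rx":0,"ry":0,"rz":0}
    - {"tx":0,"ty":0,"tz":-40,"rx":0,"ry":0,"rz":0}
    - {"tx":0,"ty":0,"tz":0,"rx":0,"ry":0,"rz":0}
    - {"tx":0,"ty":0,"tz":0,"rx":0,"ry":0,"rz":0}

```text
time: 20.5
tool_pos: [560.7, -306.4, 69.3]
tcp_rot: [3.142, -0.0, -0.188]
contact_force: [0.9, -0.3, 1.4]
grip_width: 91.8
finger_force: 0.0
```

```bash
cat >> h.py <<'E'
def darkrects(im,m,z,lo,t=45):
    k=cv2.morphologyEx(cv2.inRange(im,(0,0,0),(t,t,t)),cv2.MORPH_OPEN,np.ones((3,3)))
    cs,_=cv2.findContours(k,cv2.RETR_EXTERNAL,cv2.CHAIN_APPROX_NONE)
    for c in cs:
        if cv2.contourArea(c)>lo:
            r=rect(m,c.reshape(-1,2),z)
            if 100<r[2]<125 and 70<r[3]<95: print("pad",r)
E
python3 - <<'E'
from h import *
for n in("scene","side"):
    im=cv2.imread(f"pics/{n}6.png");m=bot.camera_model(n);print(n)
    for t in(30,45):darkrects(im,m,70,200,t)
im,m=shot("wrist","w7");print(bot.get_obs()["tool_pos"])
for a,c,k in blobs(im,"blue",500): print(a,c.round(),rect(m,k,40))
E
```

```text
scene
pad [597.7 158.1 101.   71.1  72.3]
pad [636.3 -18.4 103.8  74.3 -47.8]
pad [597.4 157.6 104.3  73.9  72.1]
pad [636.2 -18.7 106.2  77.1 -48.1]
side
pad [594.2 163.3 109.   77.   72.2]
pad [460.8  42.3 106.4  80.3  12.3]
pad [651.9  -9.  111.   88.1  42. ]
pad [593.8 163.3 109.3  78.6  72.2]
pad [460.6  43.  108.   82.1  11.5]
pad [651.3  -9.4 113.4  91.2  42.3]
[ 561.52027205 -307.28814828   70.87175307]
510 [324. 353.] [ 506.8 -298.5   58.2    3.7   79.2]
7216 [327. 258.] [ 561.9 -309.7   64.7   59.2  -10.8]
1128 [461.  13.] [ 679.1 -396.9   21.6   12.3   79.5]
```

carry_out:
  plan:
    - {"tx":0,"ty":-1,"tz":-25,"rx":0,"ry":0,"rz":0}
    - {"tx":0,"ty":-1,"tz":-22,"rx":0,"ry":0,"rz":0}
    - {"tx":0,"ty":0,"tz":-14,"rx":0,"ry":0,"rz":0}
    - {"tx":0,"ty":0,"tz":0,"rx":0,"ry":0,"rz":0}
    - {"tx":0,"ty":0,"tz":0,"rx":0,"ry":0,"rz":0}
    - {"tx":0,"ty":0,"tz":0,"rx":0,"ry":0,"rz":0}

```text
time: 21.15
tool_pos: [561.0, -309.9, 9.3]
tcp_rot: [3.14, -0.003, -0.189]
contact_force: [0.8, 0.9, 0.5]
grip_width: 91.7
finger_force: 0.0
```

carry_out:
  plan:
    - {"tx":0,"ty":0,"tz":0,"rx":0,"ry":0,"rz":0}
    - {"tx":0,"ty":0,"tz":0,"rx":0,"ry":0,"rz":0}
    - {"tx":0,"ty":0,"tz":0,"rx":0,"ry":0,"rz":0}
    - {"tx":0,"ty":0,"tz":0,"rx":0,"ry":0,"rz":0}
    - {"tx":0,"ty":0,"tz":0,"rx":0,"ry":0,"rz":0}
    - {"tx":0,"ty":0,"tz":0,"rx":0,"ry":0,"rz":0}
    - {"tx":0,"ty":0,"tz":0,"rx":0,"ry":0,"rz":0}
  gripper: 0.6

```text
time: 21.85
tool_pos: [559.9, -309.3, 7.4]
tcp_rot: [3.141, -0.0, -0.189]
contact_force: [-0.3, 0.0, 1.3]
grip_width: 59.5
finger_force: 30.0
```

carry_out:
  plan:
    - {"tx":0,"ty":0,"tz":15,"rx":0,"ry":0,"rz":0}
    - {"tx":0,"ty":0,"tz":45,"rx":0,"ry":0,"rz":0}
    - {"tx":0,"ty":0,"tz":49,"rx":0,"ry":0,"rz":0}
    - {"tx":6,"ty":24,"tz":40,"rx":0,"ry":0,"rz":-0.077}
    - {"tx":10,"ty":37,"tz":15,"rx":0,"ry":0,"rz":-0.08}
    - {"tx":11,"ty":37,"tz":0,"rx":0,"ry":0,"rz":-0.08}
    - {"tx":11,"ty":37,"tz":0,"rx":0,"ry":0,"rz":-0.08}
    - {"tx":11,"ty":37,"tz":0,"rx":0,"ry":0,"rz":-0.08}
    - {"tx":11,"ty":37,"tz":0,"rx":0,"ry":0,"rz":-0.08}
    - {"tx":11,"ty":37,"tz":0,"rx":0,"ry":0,"rz":-0.08}
    - {"tx":11,"ty":37,"tz":0,"rx":0,"ry":0,"rz":-0.09}
    - {"tx":0,"ty":0,"tz":0,"rx":0,"ry":0,"rz":0}

```text
time: 23.05
tool_pos: [642.5, -21.1, 172.1]
tcp_rot: [-3.14, 0.001, -0.833]
contact_force: [0.1, -0.9, -2.0]
grip_width: 59.7
finger_force: 30.0
```

carry_out:
  plan:
    - {"tx":0,"ty":0,"tz":-20,"rx":0,"ry":0,"rz":0}
    - {"tx":0,"ty":0,"tz":-15,"rx":0,"ry":0,"rz":0}
    - {"tx":0,"ty":0,"tz":0,"rx":0,"ry":0,"rz":0}
    - {"tx":0,"ty":0,"tz":0,"rx":0,"ry":0,"rz":0}
    - {"tx":0,"ty":0,"tz":0,"rx":0,"ry":0,"rz":0}

```text
time: 23.55
tool_pos: [642.5, -26.8, 137.8]
tcp_rot: [-3.141, -0.002, -0.836]
contact_force: [0.0, -0.8, -2.0]
grip_width: 59.7
finger_force: 30.0
```

```bash
python3 - <<'E'
from h import *
o=bot.get_obs();print(o["tool_pos"],o["tcp_rot"],o["grip_width"])
im,m=shot("wrist","w8");z=o["tool_pos"][2]
for a,c,k in blobs(im,"blue",500): print(a,c.round(),rect(m,k,z+33))
for a,c,k in blobs(im,"red",30): print("red",plane(m,c,62)[0])
for a,c,k in blobs(im,"green",30): print("green",plane(m,c,62)[0])
E
```

```text
[642.45637888 -26.75832422 137.77404971] [-3.14053736e+00 -1.53136495e-03 -8.36449350e-01] 59.70258566997769
1159 [373. 366.] [615.  -27.5  16.1  15.1 -47.9]
1158 [271. 366.] [647.5   1.9  16.1  15.5 -47.8]
9338 [322. 281.] [656.6 -40.9  59.5  30.2  42.1]
red [675.70702474 -61.46984437  62.        ]
green [ 464.34475057 -121.57404059   62.        ]
green [729.69892966  93.56274543  62.        ]
green [516.02180404 -99.98147049  62.        ]
```

View pics/w8.png

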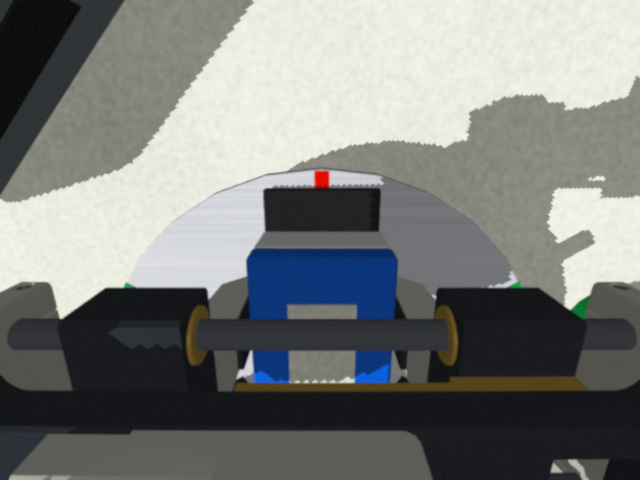

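The blue box is level in the grip. The outer edge of pad0 shows at row 188 (columns 264 to 380) and the box's outer lid edge at row 250 (columns 248 to 396).

```bash
python3 - <<'E'
from h import *
im=cv2.imread("pics/w8.png");m=bot.camera_model("wrist")
k=(cv2.cvtColor(im,cv2.COLOR_BGR2GRAY)<45).astype(np.uint8)
def cols(r,a=240,b=400): x=np.nonzero(k[r,a:b])[0]+a; return x.min(),x.max()+1
for r in(195,205,215,225):print(r,cols(r))
top=[int(np.nonzero(k[150:240,c])[0].min())+150 for c in(270,290,350,374)];print("pad top rows",top)
u=np.array([np.cos(-.836),np.sin(-.836)]);v=np.array([-u[1],u[0]]);T=bot.get_obs()["tool_pos"][:2]
def show(n,uv,z):
    p=plane(m,uv,z)[:,:2]-T;print(n,(p@u).round(1),(p@v).round(1))
show("pad edge",[[270,top[0]],[374,top[3]]],70)
for r in(205,220):
    a,b=cols(r);show("pad sides",[[a,r],[b,r]],70)
B=[c for a,c,kk in []]
hs=blobs(im,"blue",5000)[0][2];b=hs[:,1].min();print("box top row",b)
for r in(255,270):
    q=hs[hs[:,1]==r][:,0];show("box sides",[[q.min(),r],[q.max()+1,r]],171.)
show("box edge",[[270,b],[370,b]],171.)
E
```

```text
195 (np.int64(265), np.int64(380))
205 (np.int64(265), np.int64(380))
215 (np.int64(266), np.int64(379))
225 (np.int64(266), np.int64(379))
pad top rows [189, 189, 189, 189]
pad edge [43. 43.] [ 35.1 -33.4]
pad sides [32.3 32.3] [ 38.9 -37.9]
pad sides [22. 22.] [ 38.7 -37.7]
box top row 249
box sides [32.7 32.7] [ 28.6 -27.4]
box sides [26.5 26.5] [ 29.7 -28.5]
box edge [35.1 35.1] [ 20.7 -17.6]
```

carry_out:
  plan:
    - {"tx":-0.5,"ty":0.5,"tz":-20,"rx":0,"ry":0,"rz":0}
    - {"tx":0,"ty":0,"tz":-20,"rx":0,"ry":0,"rz":0}
    - {"tx":0,"ty":0,"tz":-12,"rx":0,"ry":0,"rz":0}
    - {"tx":0,"ty":0,"tz":-5,"rx":0,"ry":0,"rz":0}
    - {"tx":0,"ty":0,"tz":-2,"rx":0,"ry":0,"rz":0}
    - {"tx":0,"ty":0,"tz":0,"rx":0,"ry":0,"rz":0}
    - {"tx":0,"ty":0,"tz":0,"rx":0,"ry":0,"rz":0}

```text
time: 24.3
tool_pos: [642.0, -25.8, 78.3]
tcp_rot: [-3.141, -0.001, -0.836]
contact_force: [0.6, 0.7, -1.4]
grip_width: 60.2
finger_force: 30.0
```

carry_out:
  plan:
    - {"tx":0,"ty":0,"tz":-0.8,"rx":0,"ry":0,"rz":0}
    - {"tx":0,"ty":0,"tz":0,"rx":0,"ry":0,"rz":0}

```text
time: 24.5
tool_pos: [641.9, -25.8, 77.5]
tcp_rot: [-3.141, -0.001, -0.836]
contact_force: [0.5, 0.3, 1.3]
grip_width: 59.7
finger_force: 30.0
```

carry_out:
  plan:
    - {"tx":0,"ty":0,"tz":0,"rx":0,"ry":0,"rz":0}
    - {"tx":0,"ty":0,"tz":0,"rx":0,"ry":0,"rz":0}
    - {"tx":0,"ty":0,"tz":0,"rx":0,"ry":0,"rz":0}
    - {"tx":0,"ty":0,"tz":20,"rx":0,"ry":0,"rz":0}
    - {"tx":0,"ty":0,"tz":40,"rx":0,"ry":0,"rz":0}
    - {"tx":0,"ty":0,"tz":45,"rx":0,"ry":0,"rz":0}
    - {"tx":-10,"ty":-30,"tz":35,"rx":0,"ry":0,"rz":0.13}
    - {"tx":-15,"ty":-45,"tz":10,"rx":0,"ry":0,"rz":0.13}
    - {"tx":-15,"ty":-45,"tz":0,"rx":0,"ry":0,"rz":0.13}
    - {"tx":-15,"ty":-45,"tz":0,"rx":0,"ry":0,"rz":0.13}
    - {"tx":-15,"ty":-45,"tz":0,"rx":0,"ry":0,"rz":0.13}
    - {"tx":-15,"ty":-45,"tz":0,"rx":0,"ry":0,"rz":0.13}
  gripper: 0.15

```text
time: 25.7
tool_pos: [555.6, -282.4, 226.8]
tcp_rot: [3.141, -0.0, -0.051]
contact_force: [1.2, -0.6, -0.3]
grip_width: 78.5
finger_force: 0.0
```

carry_out:
  plan:
    - {"tx":-15,"ty":-45,"tz":0,"rx":0,"ry":0,"rz":0.13}
    - {"tx":-15,"ty":-40,"tz":0,"rx":0,"ry":0,"rz":0.13}
    - {"tx":0,"ty":0,"tz":0,"rx":0,"ry":0,"rz":0}
    - {"tx":0,"ty":0,"tz":0,"rx":0,"ry":0,"rz":0}
  gripper: 0

```text
time: 26.1
tool_pos: [525.9, -366.4, 226.2]
tcp_rot: [-3.141, 0.0, 0.2]
contact_force: [-0.0, 0.3, -0.7]
grip_width: 91.5
finger_force: 0.0
```

```bash
python3 - <<'E'
from h import *
o=bot.get_obs();print(o["tool_pos"],o["tcp_rot"],o["grip_width"])
for n in("scene","side","wrist"):
    im,m=shot(n,n+"9")
    for z in(40,110):
      for a,c,k in blobs(im,"blue",100):
        P=plane(m,c,z)[0][:2]
        if 250<P[0]<800 and abs(P[1])<550: print(n,z,a,c.round(),rect(m,k,z))
E
```

```text
[ 525.88194421 -366.40842177  226.23350914] [-3.14082121e+00  6.91197926e-05  2.00238289e-01] 91.50740991708292
scene 40 1000 [312. 292.] [600.4 -28.5  98.8  68.  -49.5]
scene 40 599 [174. 206.] [ 460.9 -471.5   94.5   61.9   12.1]
scene 110 1000 [312. 292.] [634.5 -16.2  92.   63.3 -49.5]
scene 110 599 [174. 206.] [ 504.7 -428.4   87.9   57.6   12.1]
side 40 654 [281. 245.] [642.8 -68.6 100.5  66.1 -48.1]
side 40 405 [357. 156.] [ 457.3 -462.    89.5   70.    11.5]
side 110 654 [281. 245.] [630.3  -8.5  94.8  62.4 -48.1]
side 110 405 [357. 156.] [ 455.2 -379.7   84.5   66.1   11.5]
wrist 40 2083 [398. 277.] [ 466.  -469.4   80.9   60.7   11.6]
wrist 40 386 [386.  55.] [ 682.8 -392.    18.3   18.2   14.1]
wrist 40 441 [395.  13.] [ 716.9 -390.8   18.7   18.6  -28.6]
wrist 110 2083 [398. 277.] [ 493.8 -445.    64.5   48.4   11.6]
wrist 110 386 [386.  55.] [ 666.6 -383.3   14.6   14.5   14.1]
wrist 110 441 [395.  13.] [ 693.8 -382.4   14.9   14.8  -28.6]
```

F2 was knocked about 35 mm aside, to about (461,-470). I'm following it to the new spot.

carry_out:
  plan:
    - {"tx":-22,"ty":-35,"tz":0,"rx":0,"ry":0,"rz":0}
    - {"tx":-22,"ty":-35,"tz":0,"rx":0,"ry":0,"rz":0}
    - {"tx":-20,"ty":-34,"tz":-10,"rx":0,"ry":0,"rz":0}
    - {"tx":0,"ty":0,"tz":-45,"rx":0,"ry":0,"rz":0}
    - {"tx":0,"ty":0,"tz":-49,"rx":0,"ry":0,"rz":0}
    - {"tx":0,"ty":0,"tz":-45,"rx":0,"ry":0,"rz":0}
    - {"tx":0,"ty":0,"tz":0,"rx":0,"ry":0,"rz":0}
    - {"tx":0,"ty":0,"tz":0,"rx":0,"ry":0,"rz":0}
    - {"tx":0,"ty":0,"tz":0,"rx":0,"ry":0,"rz":0}

```text
time: 27.15
tool_pos: [464.3, -470.7, 81.0]
tcp_rot: [3.137, -0.002, 0.205]
contact_force: [-0.1, -0.7, 0.1]
grip_width: 91.7
finger_force: 0.0
```

```bash
python3 - <<'E'
from h import *
o=bot.get_obs();print(o["tool_pos"],o["tcp_rot"],o["grip_width"])
im,m=shot("wrist","w10")
for a,c,k in blobs(im,"blue",300): print(a,c.round(),rect(m,k,40))
E
```

```text
[ 464.25803654 -470.70891264   81.04805757] [ 3.13653112e+00 -2.45862570e-03  2.04788498e-01] 91.65183683604405
11421 [322. 258.] [ 466.3 -470.5   78.4   59.    11.8]
```

carry_out:
  plan:
    - {"tx":-1,"ty":0,"tz":-25,"rx":0,"ry":0,"rz":0}
    - {"tx":0,"ty":0,"tz":-25,"rx":0,"ry":0,"rz":0}
    - {"tx":0,"ty":0,"tz":-15,"rx":0,"ry":0,"rz":0}
    - {"tx":0,"ty":0,"tz":-5,"rx":0,"ry":0,"rz":0}
    - {"tx":0,"ty":0,"tz":0,"rx":0,"ry":0,"rz":0}
    - {"tx":0,"ty":0,"tz":0,"rx":0,"ry":0,"rz":0}
    - {"tx":0,"ty":0,"tz":0,"rx":0,"ry":0,"rz":0}

```text
time: 27.9
tool_pos: [462.0, -470.4, 9.0]
tcp_rot: [3.139, -0.001, 0.204]
contact_force: [-1.0, -0.1, 0.1]
grip_width: 91.8
finger_force: 0.0
```

carry_out:
  plan:
    - {"tx":0,"ty":0,"tz":0,"rx":0,"ry":0,"rz":0}
    - {"tx":0,"ty":0,"tz":0,"rx":0,"ry":0,"rz":0}
    - {"tx":0,"ty":0,"tz":0,"rx":0,"ry":0,"rz":0}
    - {"tx":0,"ty":0,"tz":0,"rx":0,"ry":0,"rz":0}
    - {"tx":0,"ty":0,"tz":0,"rx":0,"ry":0,"rz":0}
    - {"tx":0,"ty":0,"tz":0,"rx":0,"ry":0,"rz":0}
    - {"tx":0,"ty":0,"tz":0,"rx":0,"ry":0,"rz":0}
  gripper: 0.6

```text
time: 28.6
tool_pos: [461.5, -469.8, 7.7]
tcp_rot: [3.141, -0.0, 0.204]
contact_force: [-0.0, -1.2, -0.4]
grip_width: 59.6
finger_force: 30.0
```

carry_out:
  plan:
    - {"tx":0,"ty":0,"tz":15,"rx":0,"ry":0,"rz":0}
    - {"tx":0,"ty":0,"tz":45,"rx":0,"ry":0,"rz":0}
    - {"tx":0,"ty":0,"tz":49,"rx":0,"ry":0,"rz":0}
    - {"tx":0,"ty":20,"tz":40,"rx":0,"ry":0,"rz":0}
    - {"tx":0,"ty":45,"tz":15,"rx":0,"ry":0,"rz":0}
    - {"tx":0,"ty":48,"tz":0,"rx":0,"ry":0,"rz":0}
    - {"tx":0,"ty":48,"tz":0,"rx":0,"ry":0,"rz":0}
    - {"tx":0,"ty":48,"tz":0,"rx":0,"ry":0,"rz":0}
    - {"tx":0,"ty":48,"tz":0,"rx":0,"ry":0,"rz":0}
    - {"tx":0,"ty":48,"tz":0,"rx":0,"ry":0,"rz":0}
    - {"tx":0,"ty":48,"tz":0,"rx":0,"ry":0,"rz":0}
    - {"tx":0,"ty":48,"tz":0,"rx":0,"ry":0,"rz":0}

```text
time: 29.8
tool_pos: [461.0, -66.8, 172.6]
tcp_rot: [3.141, -0.001, 0.203]
contact_force: [0.5, 0.1, -1.9]
grip_width: 59.8
finger_force: 30.0
```

carry_out:
  plan:
    - {"tx":1,"ty":48,"tz":0,"rx":0,"ry":0,"rz":0.005}
    - {"tx":0,"ty":40,"tz":0,"rx":0,"ry":0,"rz":0}
    - {"tx":0,"ty":19,"tz":0,"rx":0,"ry":0,"rz":0}
    - {"tx":0,"ty":0,"tz":-20,"rx":0,"ry":0,"rz":0}
    - {"tx":0,"ty":0,"tz":-10,"rx":0,"ry":0,"rz":0}
    - {"tx":0,"ty":0,"tz":0,"rx":0,"ry":0,"rz":0}
    - {"tx":0,"ty":0,"tz":0,"rx":0,"ry":0,"rz":0}
    - {"tx":0,"ty":0,"tz":0,"rx":0,"ry":0,"rz":0}

```text
time: 30.6
tool_pos: [462.9, 37.7, 142.3]
tcp_rot: [3.141, -0.001, 0.208]
contact_force: [0.3, -0.8, -1.3]
grip_width: 60.3
finger_force: 30.0
```

```bash
python3 - <<'E'
from h import *
o=bot.get_obs();print(o["tool_pos"],o["tcp_rot"],o["grip_width"])
im,m=shot("wrist","w11");z=o["tool_pos"][2]+32.3
for a,c,k in blobs(im,"blue",500): print(a,c.round(),rect(m,k,z if abs(c[0]-320)<100 else 110))
for a,c,k in blobs(im,"red",30): print("red",plane(m,c,62)[0],a)
for a,c,k in blobs(im,"green",30): print("green",plane(m,c,62)[0],a)
E
```

```text
[462.89249012  37.73600633 142.30020727] [ 3.14118597e+00 -1.00795343e-03  2.07782907e-01] 60.27109910599986
1063 [271. 366.] [441.   55.3  15.2  14.8  11.9]
1073 [372. 366.] [450.2  12.8  15.7  14.9  11.8]
11384 [322. 265.] [487.4  42.9  60.   40.  -78.2]
6019 [472.  27.] [600.8 -15.6  79.6  33.4 -77.8]
red [521.58386597 240.70047248  62.        ] 7643
green [512.45842491 -96.80134412  62.        ] 97
```

View pics/w11.png

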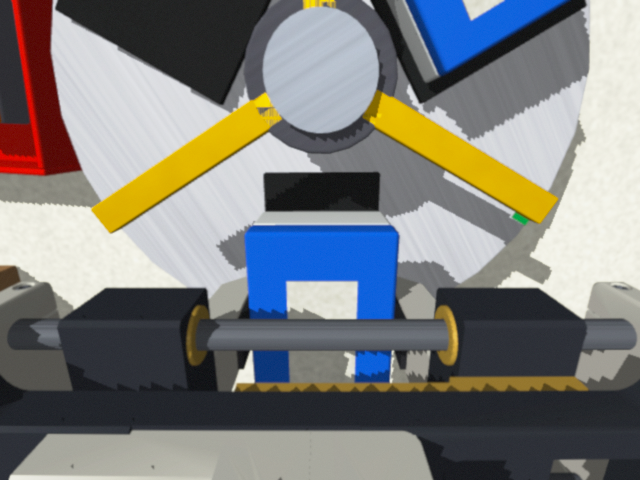

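Pad2's inner edge shows at row 172 (columns 264 to 379), and the held box's edge is at row 226 and parallel to it.

```bash
python3 - <<'E'
from h import *
im=cv2.imread("pics/w11.png");m=bot.camera_model("wrist")
k=(cv2.cvtColor(im,cv2.COLOR_BGR2GRAY)<45).astype(np.uint8)
y=.2078;u=np.array([np.cos(y),np.sin(y)]);v=np.array([-u[1],u[0]]);T=bot.get_obs()["tool_pos"][:2]
def show(n,uv,z):
    p=plane(m,uv,z)[:,:2]-T;print(n,(p@u).round(1),(p@v).round(1))
top=[int(np.nonzero(k[160:215,c])[0].min())+160 for c in(270,372)];print(top)
show("pad edge",[[270,top[0]],[372,top[1]]],70)
for r in(185,200):
    x=np.nonzero(k[r,250:395])[0]+250;show("pad sides",[[x.min(),r],[x.max()+1,r]],70)
hs=[b for b in blobs(im,"blue",5000) if abs(b[1][0]-322)<20][0][2];b=hs[:,1].min();print(b)
show("box edge",[[270,b],[370,b]],174.6)
for r in(245,265):
    q=hs[hs[:,1]==r][:,0];show("box sides",[[q.min(),r],[q.max()+1,r]],174.6)
E
```

```text
[174, 173]
pad edge [52.9 53.5] [ 34.3 -33.4]
pad sides [45.6 45.6] [ 37.3 -38.4]
pad sides [35.4 35.4] [ 37.7 -38.2]
225
box edge [45. 45.] [ 19.6 -18.3]
box sides [37. 37.] [ 29.6 -29.4]
box sides [28.8 28.8] [ 29.7 -29.9]
```

carry_out:
  plan:
    - {"tx":-0.7,"ty":-0.5,"tz":-20,"rx":0,"ry":0,"rz":0}
    - {"tx":0,"ty":0,"tz":-22,"rx":0,"ry":0,"rz":0}
    - {"tx":0,"ty":0,"tz":-14,"rx":0,"ry":0,"rz":0}
    - {"tx":0,"ty":0,"tz":-5,"rx":0,"ry":0,"rz":0}
    - {"tx":0,"ty":0,"tz":-2,"rx":0,"ry":0,"rz":0}
    - {"tx":0,"ty":0,"tz":-1,"rx":0,"ry":0,"rz":0}
    - {"tx":0,"ty":0,"tz":0,"rx":0,"ry":0,"rz":0}
    - {"tx":0,"ty":0,"tz":0,"rx":0,"ry":0,"rz":0}

```text
time: 31.45
tool_pos: [462.2, 37.7, 78.2]
tcp_rot: [3.141, -0.001, 0.209]
contact_force: [-0.9, -0.1, -1.9]
grip_width: 59.7
finger_force: 30.0
```

carry_out:
  plan:
    - {"tx":0,"ty":0,"tz":-0.6,"rx":0,"ry":0,"rz":0}
    - {"tx":0,"ty":0,"tz":0,"rx":0,"ry":0,"rz":0}

```text
time: 31.65
tool_pos: [462.1, 37.8, 77.6]
tcp_rot: [3.141, -0.001, 0.209]
contact_force: [-0.6, 0.4, 3.8]
grip_width: 59.9
finger_force: 30.0
```

carry_out:
  plan:
    - {"tx":0,"ty":0,"tz":0,"rx":0,"ry":0,"rz":0}
    - {"tx":0,"ty":0,"tz":0,"rx":0,"ry":0,"rz":0}
    - {"tx":0,"ty":0,"tz":0,"rx":0,"ry":0,"rz":0}
    - {"tx":0,"ty":0,"tz":20,"rx":0,"ry":0,"rz":0}
    - {"tx":0,"ty":0,"tz":45,"rx":0,"ry":0,"rz":0}
    - {"tx":0,"ty":0,"tz":45,"rx":0,"ry":0,"rz":0}
    - {"tx":0,"ty":0,"tz":45,"rx":0,"ry":0,"rz":0}
    - {"tx":0,"ty":0,"tz":45,"rx":0,"ry":0,"rz":0}
    - {"tx":20,"ty":0,"tz":20,"rx":0,"ry":0,"rz":0}
    - {"tx":20,"ty":10,"tz":0,"rx":0,"ry":0,"rz":0}
    - {"tx":0,"ty":0,"tz":0,"rx":0,"ry":0,"rz":0}
    - {"tx":0,"ty":0,"tz":0,"rx":0,"ry":0,"rz":0}
  gripper: 0.15

```text
time: 32.85
tool_pos: [501.1, 47.8, 296.2]
tcp_rot: [-3.141, 0.002, 0.209]
contact_force: [0.2, 0.5, -0.7]
grip_width: 77.8
finger_force: 0.0
```

```bash
python3 - <<'E'
from h import *
o=bot.get_obs();print(o["tool_pos"],o["tcp_rot"],o["grip_width"])
C=np.array([563.5,59.8])
for n in("wrist","scene","side"):
    im,m=shot(n,n+"12")
    for col,z in(("blue",110),("yellow",127)):
      for a,c,k in blobs(im,col,100):
        P=plane(m,c,z)[0][:2]
        if np.hypot(*(P-C))<170: print(n,col,a,c.round(),rect(m,k,z),np.degrees(np.arctan2(*(P-C)[::-1])).round(1))
    if n!="wrist": darkrects(im,m,70,200)
E
```

```text
[501.1487712   47.80241551 296.15363735] [-3.14129081e+00  2.10455997e-03  2.09337134e-01] 77.82850748845402
wrist blue 4727 [323. 250.] [460.8  37.7  90.6  61.7  12. ] -167.8
wrist blue 6894 [417.  90.] [633.3 -14.2  90.3  61.8 -47.9] -46.2
wrist yellow 1711 [252. 193.] [510.2 118.8 107.7  15.3 -46.7] 132.1
wrist yellow 1840 [396. 190.] [542.  -17.4 107.8  15.9  73.2] -105.6
wrist yellow 1363 [322.  78.] [623.4  73.6  66.3  15.2  13. ] 13.1
scene blue 1005 [312. 292.] [634.6 -15.8  91.9  63.4 -48.7] -46.6
scene blue 811 [355. 237.] [462.3  37.2  92.6  63.7  11.9] -167.3
scene yellow 133 [353. 289.] [611.4  69.8  42.7  15.6  15.6] 11.7
scene yellow 277 [384. 258.] [510.1 118.9 103.6  18.3 -48.8] 132.2
scene yellow 296 [324. 255.] [543.3 -19.7 104.   20.   75.2] -104.7
pad [597.4 157.4 104.9  73.9  72.2]
side blue 725 [345. 266.] [458.1  43.5  90.6  65.7  11.9] -171.5
side blue 654 [281. 245.] [630.3  -8.5  94.8  62.4 -48.1] -45.2
side yellow 272 [322. 285.] [507.8 122.7 111.   19.2 -45.6] 131.0
side yellow 232 [271. 268.] [643.   84.7 102.3  22.6  13.6] 17.9
side yellow 177 [315. 241.] [539.1 -16.7 101.5  16.3  72.3] -107.5
pad [593.8 163.2 109.5  78.6  72.2]
pad [ 511.3 -207.5  100.9   71.    12.2]
pad [ 536.6 -394.3  123.6   92.2   13.8]
```

View pics/wrist12.png

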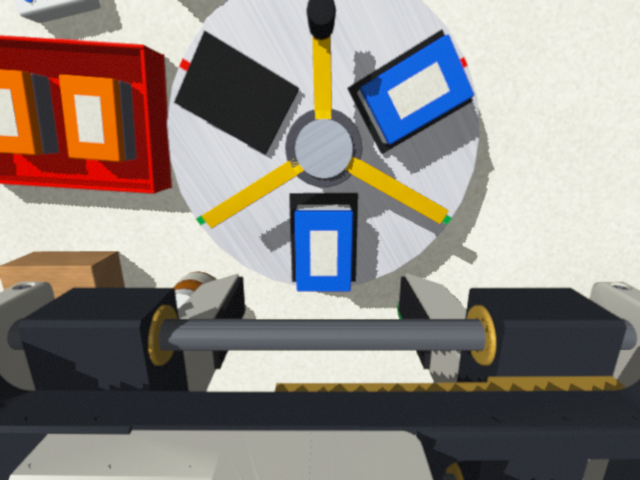

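Both fresh boxes sit on their pads in the wrist view, at (323,250) and (417,90), and the post is at (321,15). I'll check the pad0 margins from the pad corners at about (349,93), (380,152) and (440,31).

```bash
python3 - <<'E'
from h import *
im=cv2.imread("pics/wrist12.png");m=bot.camera_model("wrist")
g=cv2.cvtColor(im,cv2.COLOR_BGR2GRAY);hs=[b for b in blobs(im,"blue",1000)]
for deg,(x0,y0,x1,y1),sel in((-47.9,(340,20,480,165),lambda c:c[0]>380),(12,(280,185,362,285),lambda c:c[0]<380)):
    a=np.radians(deg);u=np.array([np.cos(a),np.sin(a)]);v=np.array([-u[1],u[0]])
    k=np.zeros_like(g);k[y0:y1,x0:x1]=(g[y0:y1,x0:x1]<42)*255
    n,l,s,_=cv2.connectedComponentsWithStats(k);i=1+s[1:,4].argmax();vv,uu=np.nonzero(l==i)
    p=plane(m,np.c_[uu,vv],70)[:,:2];q=plane(m,[b for b in hs if sel(b[1])][0][2],110)[:,:2]
    f=lambda d:np.percentile(d,[1,99]).round(1)
    print(deg,"pad along",f(p@u),"box along",f(q@u),"pad across",f(p@v),"box across",f(q@v))
    print("red/centre:",[plane(m,b[1],62)[0][:2].round(1) for b in blobs(im,"red",10,300)],[plane(m,b[1],62)[0][:2].round(1) for b in blobs(im,"green",10,300)])
E
python3 - <<'E'
import cv2
im=cv2.imread("pics/wrist12.png");s=cv2.imread("pics/scene12.png")
cv2.imwrite("pics/v12.png",cv2.hconcat([cv2.resize(im[15:165,335:485],(400,400),interpolation=2),cv2.resize(s[215:330,275:390],(400,400),interpolation=2)]))
E
```

```text
-47.9 pad along [386.3 490.2] box along [390.2 480.5] pad across [421.7 496.9] box across [429.1 490.9]
red/centre: [array([615.9, 217.6]), array([678.4, -65.2])] [array([380.8, -79.9]), array([513.6, -99.5]), array([453.3, 183.3])]
12 pad along [411.  513.3] box along [412.9 503.6] pad across [-97.1 -22.2] box across [-89.9 -28.3]
red/centre: [array([615.9, 217.6]), array([678.4, -65.2])] [array([380.8, -79.9]), array([513.6, -99.5]), array([453.3, 183.3])]
```

View pics/v12.png

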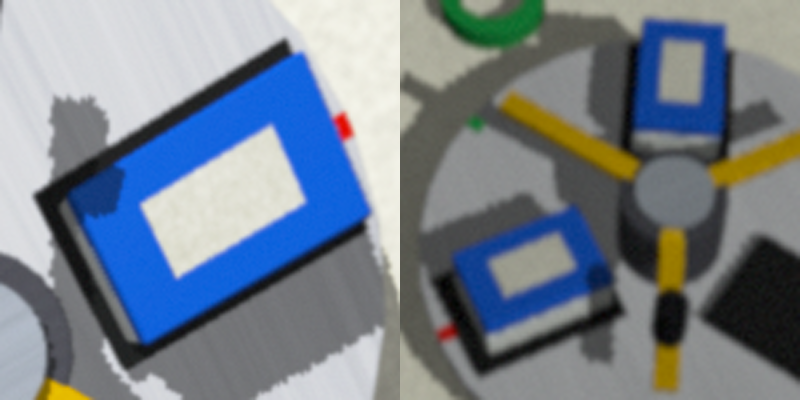

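Two cameras agree that the pad0 box sits about 3 mm too far inward, and the pad2 box is within about 2 mm. There is plenty of time, so I regrasp the pad0 box and nudge it outward.

carry_out:
  plan:
    - {"tx":18,"ty":-9,"tz":-5,"rx":0,"ry":0,"rz":-0.13}
    - {"tx":18,"ty":-9,"tz":-10,"rx":0,"ry":0,"rz":-0.13}
    - {"tx":18,"ty":-9,"tz":-10,"rx":0,"ry":0,"rz":-0.13}
    - {"tx":18,"ty":-9,"tz":-10,"rx":0,"ry":0,"rz":-0.13}
    - {"tx":18,"ty":-9,"tz":-10,"rx":0,"ry":0,"rz":-0.13}
    - {"tx":18,"ty":-10,"tz":-10,"rx":0,"ry":0,"rz":-0.13}
    - {"tx":18,"ty":-9,"tz":-10,"rx":0,"ry":0,"rz":-0.13}
    - {"tx":15,"ty":-10,"tz":-10,"rx":0,"ry":0,"rz":-0.135}
    - {"tx":0,"ty":0,"tz":-40,"rx":0,"ry":0,"rz":0}
    - {"tx":0,"ty":0,"tz":-40,"rx":0,"ry":0,"rz":0}
    - {"tx":0,"ty":0,"tz":0,"rx":0,"ry":0,"rz":0}
    - {"tx":0,"ty":0,"tz":0,"rx":0,"ry":0,"rz":0}
  gripper: 0.1

```text
time: 34.2
tool_pos: [642.5, -26.4, 142.4]
tcp_rot: [3.141, 0.001, -0.836]
contact_force: [-0.1, -0.3, 0.9]
grip_width: 82.6
finger_force: 0.0
```

```bash
python3 - <<'E'
from h import *
im,m=shot("wrist","w13");T=bot.get_obs()["tool_pos"][:2]
g=cv2.cvtColor(im,cv2.COLOR_BGR2GRAY);u=np.array([np.cos(-.836),np.sin(-.836)]);v=np.array([-u[1],u[0]])
h=max(blobs(im,"blue",3000),key=lambda b:b[0])[2];q=plane(m,h,110)[:,:2]-T
print("box outer",(q@u).max(),"across",(q@v).min(),(q@v).max())
k=(g<45).astype(np.uint8);top=[int(np.nonzero(k[150:240,c])[0].min())+150 for c in(285,320,360)]
print(top,((plane(m,np.c_[[285,320,360],top],70)[:,:2]-T)@u))
r=top[1]+8;x=np.nonzero(k[r,240:410])[0]+240;print(((plane(m,[[x.min(),r],[x.max()+1,r]],70)[:,:2]-T)@v))
E
```

```text
box outer 32.147570449460154 across -29.902717380189934 30.83157947363489
[188, 185, 187] [42.08856038 44.08369667 42.72979855]
[ 37.75343699 -38.46904996]
```

carry_out:
  plan:
    - {"tx":0,"ty":0,"tz":-25,"rx":0,"ry":0,"rz":0}
    - {"tx":0,"ty":0,"tz":-25,"rx":0,"ry":0,"rz":0}
    - {"tx":0,"ty":0,"tz":-12,"rx":0,"ry":0,"rz":0}
    - {"tx":0,"ty":0,"tz":-2,"rx":0,"ry":0,"rz":0}
    - {"tx":0,"ty":0,"tz":0,"rx":0,"ry":0,"rz":0}
    - {"tx":0,"ty":0,"tz":0,"rx":0,"ry":0,"rz":0}

```text
time: 34.85
tool_pos: [643.8, -26.4, 79.9]
tcp_rot: [-3.14, -0.002, -0.836]
contact_force: [0.1, 0.6, -0.8]
grip_width: 82.9
finger_force: 0.0
```

carry_out:
  plan:
    - {"tx":0,"ty":0,"tz":0,"rx":0,"ry":0,"rz":0}
    - {"tx":0,"ty":0,"tz":0,"rx":0,"ry":0,"rz":0}
    - {"tx":0,"ty":0,"tz":0,"rx":0,"ry":0,"rz":0}
    - {"tx":0,"ty":0,"tz":0,"rx":0,"ry":0,"rz":0}
    - {"tx":0,"ty":0,"tz":0,"rx":0,"ry":0,"rz":0}
    - {"tx":0,"ty":0,"tz":1.5,"rx":0,"ry":0,"rz":0}
    - {"tx":1.4,"ty":-1.5,"tz":0,"rx":0,"ry":0,"rz":0}
    - {"tx":0,"ty":0,"tz":0,"rx":0,"ry":0,"rz":0}
    - {"tx":0,"ty":0,"tz":-1.5,"rx":0,"ry":0,"rz":0}
    - {"tx":0,"ty":0,"tz":0,"rx":0,"ry":0,"rz":0}
  gripper: 0.6

```text
time: 35.85
tool_pos: [644.3, -27.8, 78.3]
tcp_rot: [-3.141, -0.0, -0.836]
contact_force: [-0.5, -1.2, 1.2]
grip_width: 59.6
finger_force: 30.0
```

carry_out:
  plan:
    - {"tx":0,"ty":0,"tz":0,"rx":0,"ry":0,"rz":0}
    - {"tx":0,"ty":0,"tz":0,"rx":0,"ry":0,"rz":0}
    - {"tx":0,"ty":0,"tz":0,"rx":0,"ry":0,"rz":0}
    - {"tx":0,"ty":0,"tz":20,"rx":0,"ry":0,"rz":0}
    - {"tx":0,"ty":0,"tz":45,"rx":0,"ry":0,"rz":0}
    - {"tx":0,"ty":0,"tz":45,"rx":0,"ry":0,"rz":0}
    - {"tx":0,"ty":0,"tz":40,"rx":0,"ry":0,"rz":0}
    - {"tx":0,"ty":0,"tz":0,"rx":0,"ry":0,"rz":0}
  gripper: 0.15

```text
time: 36.65
tool_pos: [646.9, -28.1, 235.2]
tcp_rot: [-3.134, -0.01, -0.836]
contact_force: [1.3, -1.2, 0.6]
grip_width: 78.2
finger_force: 0.0
```

carry_out:
  plan:
    - {"tx":2,"ty":14,"tz":0,"rx":0,"ry":0,"rz":0.13}
    - {"tx":2,"ty":14,"tz":0,"rx":0,"ry":0,"rz":0.13}
    - {"tx":2,"ty":14,"tz":0,"rx":0,"ry":0,"rz":0.13}
    - {"tx":2,"ty":14,"tz":0,"rx":0,"ry":0,"rz":0.13}
    - {"tx":2,"ty":14,"tz":0,"rx":0,"ry":0,"rz":0.13}
    - {"tx":2,"ty":14,"tz":0,"rx":0,"ry":0,"rz":0.13}
    - {"tx":2,"ty":14,"tz":0,"rx":0,"ry":0,"rz":0.13}
    - {"tx":2,"ty":11,"tz":0,"rx":0,"ry":0,"rz":0.136}
    - {"tx":0,"ty":0,"tz":0,"rx":0,"ry":0,"rz":0}
    - {"tx":0,"ty":0,"tz":0,"rx":0,"ry":0,"rz":0}
  gripper: 0.5

```text
time: 37.65
tool_pos: [659.9, 81.1, 227.3]
tcp_rot: [3.141, 0.001, 0.207]
contact_force: [-0.0, 0.7, 0.1]
grip_width: 46.0
finger_force: 0.0
```

```bash
python3 - <<'E'
from h import *
o=bot.get_obs();print(o["tool_pos"],o["tcp_rot"])
S,ms=shot("scene","s14");D,md=shot("side","d14")
def dark(I,x0,y0,x1,y1):
    k=cv2.inRange(I[y0:y1,x0:x1],(0,0,0),(35,35,35));n,l,s,c=cv2.connectedComponentsWithStats(k)
    return [(s[i].tolist(),(c[i]+[x0,y0]).round(1)) for i in range(1,n) if s[i][4]>40]
a,b=cv2.imread("pics/scene12.png"),cv2.imread("pics/side12.png")
print(dark(a,340,285,366,325),dark(b,250,225,285,285))
C=np.array([563.5,59.8])
for n,I,m in(("sc",S,ms),("si",D,md)):
  for A,c,k in blobs(I,"blue",100):
    P=plane(m,c,110)[0][:2]
    if np.hypot(*(P-C))<170: print(n,A,rect(m,k,110))
E
```

```text
[659.91508725  81.12474194 227.30963131] [3.14137247e+00 1.03159951e-03 2.06640950e-01]
[([0, 0, 8, 8, 56], array([343.8, 288.1])), ([8, 15, 9, 14, 96], array([352.2, 306.1]))] [([8, 20, 17, 25, 189], array([263.6, 258.4]))]
sc 623 [635.9 -17.4  91.5  62.7 -48.7]
si 725 [458.1  43.5  90.6  65.7  11.9]
si 339 [632.3 -10.   94.6  62.  -47.7]
```

carry_out:
  plan:
    - {"tx":0,"ty":0,"tz":-30,"rx":0,"ry":0,"rz":0}
    - {"tx":0,"ty":0,"tz":-25,"rx":0,"ry":0,"rz":0}
    - {"tx":0,"ty":0,"tz":-20,"rx":0,"ry":0,"rz":0}
    - {"tx":0,"ty":0,"tz":-13,"rx":0,"ry":0,"rz":0}
    - {"tx":0,"ty":0,"tz":0,"rx":0,"ry":0,"rz":0}

```text
time: 38.25
tool_pos: [659.1, 80.7, 138.0]
tcp_rot: [-3.141, 0.004, 0.208]
contact_force: [-0.3, 0.3, -0.5]
grip_width: 45.7
finger_force: 0.0
```

carry_out:
  plan:
    - {"tx":0,"ty":0,"tz":0,"rx":0,"ry":0,"rz":0}
    - {"tx":0,"ty":0,"tz":0,"rx":0,"ry":0,"rz":0}
    - {"tx":0,"ty":0,"tz":0,"rx":0,"ry":0,"rz":0}
    - {"tx":0,"ty":0,"tz":0,"rx":0,"ry":0,"rz":0}
  gripper: 0.66

```text
time: 38.65
tool_pos: [660.5, 81.3, 140.9]
tcp_rot: [3.141, -0.001, 0.21]
contact_force: [-1.1, 0.1, 0.7]
grip_width: 31.5
finger_force: 0.0
```

```bash
python3 - <<'E'
import numpy as np
c=np.array([563.3,59.8]);a=np.radians(np.linspace(12.3,-50.6,10))
p=c+100*np.c_[np.cos(a),np.sin(a)];print(p[0],np.diff(p,axis=0).round(1).tolist(),p[-1],np.diff(a)[0])
E
```

```text
[661.00455744  81.10303863] [[1.9, -12.0], [0.4, -12.2], [-1.1, -12.1], [-2.6, -11.9], [-4.0, -11.5], [-5.4, -10.9], [-6.7, -10.2], [-7.9, -9.3], [-8.9, -8.3]] [626.77305132 -17.47335735] -0.12197912216715928
```

carry_out:
  plan:
    - {"tx":1.9,"ty":-12,"tz":0,"rx":0,"ry":0,"rz":-0.122}
    - {"tx":0.4,"ty":-12.2,"tz":0,"rx":0,"ry":0,"rz":-0.122}
    - {"tx":-1.1,"ty":-12.1,"tz":0,"rx":0,"ry":0,"rz":-0.122}
    - {"tx":-2.6,"ty":-11.9,"tz":0,"rx":0,"ry":0,"rz":-0.122}
    - {"tx":-4,"ty":-11.5,"tz":0,"rx":0,"ry":0,"rz":-0.122}
    - {"tx":-5.4,"ty":-10.9,"tz":0,"rx":0,"ry":0,"rz":-0.122}
    - {"tx":-6.7,"ty":-10.2,"tz":0,"rx":0,"ry":0,"rz":-0.122}
    - {"tx":-7.9,"ty":-9.3,"tz":0,"rx":0,"ry":0,"rz":-0.122}
    - {"tx":-8.9,"ty":-8.3,"tz":0,"rx":0,"ry":0,"rz":-0.122}
    - {"tx":0,"ty":0,"tz":0,"rx":0,"ry":0,"rz":0}
    - {"tx":0,"ty":0,"tz":0,"rx":0,"ry":0,"rz":0}
    - {"tx":0,"ty":0,"tz":0,"rx":0,"ry":0,"rz":0}

```text
time: 39.85
tool_pos: [626.2, -16.8, 140.1]
tcp_rot: [-3.141, -0.0, -0.886]
contact_force: [0.9, 0.6, 0.6]
grip_width: 31.3
finger_force: 0.0
```

carry_out:
  plan:
    - {"tx":0,"ty":0,"tz":0,"rx":0,"ry":0,"rz":0}
    - {"tx":0,"ty":0,"tz":0,"rx":0,"ry":0,"rz":0}
    - {"tx":0,"ty":0,"tz":40,"rx":0,"ry":0,"rz":0}
    - {"tx":0,"ty":0,"tz":45,"rx":0,"ry":0,"rz":0}
    - {"tx":0,"ty":0,"tz":45,"rx":0,"ry":0,"rz":0}
    - {"tx":-20,"ty":-30,"tz":30,"rx":0,"ry":0,"rz":0}
    - {"tx":-25,"ty":-40,"tz":5,"rx":0,"ry":0,"rz":0}
    - {"tx":-25,"ty":-40,"tz":0,"rx":0,"ry":0,"rz":0}
    - {"tx":-25,"ty":-40,"tz":0,"rx":0,"ry":0,"rz":0}
    - {"tx":-25,"ty":-40,"tz":0,"rx":0,"ry":0,"rz":0}
    - {"tx":0,"ty":0,"tz":0,"rx":0,"ry":0,"rz":0}
    - {"tx":0,"ty":0,"tz":0,"rx":0,"ry":0,"rz":0}
  gripper: 0.5

```text
time: 41.05
tool_pos: [505.6, -207.8, 305.2]
tcp_rot: [-3.141, -0.0, -0.89]
contact_force: [-0.4, -0.0, 0.5]
grip_width: 45.8
finger_force: 0.0
```

```bash
python3 - <<'E'
from h import *
C=np.array([563.4,59.8]);o=bot.get_obs();print(o["tool_pos"])
for n in("scene","side","wrist"):
    im,m=shot(n,n+"15")
    for col,z in(("yellow",127),("blue",110),("orange",45)):
        for a,c,k in blobs(im,col,60):
            P=plane(m,c,z)[0][:2]
            if 250<P[0]<800 and -200<P[1]<500: print(n,col,a,rect(m,k,z),np.degrees(np.arctan2(*(P-C)[::-1])).round(1))
S=cv2.imread("pics/scene15.png");cv2.imwrite("pics/v15.png",np.hstack([cv2.resize(S[210:360,265:465],(400,300)),cv2.resize(cv2.imread("pics/wrist15.png"),(400,300))]))
E
```

```text
[ 505.59430844 -207.77856309  305.16966942]
scene yellow 85 [642.9 -31.9  29.2  17.8 -48.3] -48.7
scene yellow 361 [592.3 135.7 109.1  19.2  70.8] 69.1
scene yellow 210 [605.4  13.9  68.8  20.9 -48.7] -48.0
scene yellow 213 [484.   43.   98.1  14.5  10.9] -168.0
scene blue 486 [637.3 -17.5  91.7  61.8 -49.5] -41.8
scene blue 224 [457.3  57.3  90.8  19.   14.3] 179.9
scene blue 246 [466.9  17.4  92.5  23.5  11.3] -155.2
scene orange 1012 [526.7 422.2  96.7  63.2   8.4] 95.5
scene orange 989 [539.4 323.6  96.6  62.    7.4] 94.9
side yellow 255 [590.9 140.6 113.5  17.9  71.5] 71.3
side yellow 263 [482.9  51.7 105.5  22.8   9.4] -173.3
side yellow 126 [604.3  16.2  61.3  17.7 -49.3] -46.7
side blue 431 [457.6  43.4  89.5  65.7  11.9] -174.5
side blue 62 [602.  -16.7  64.4   9.6 -49.2] -63.3
side blue 261 [ 6.443e+02  2.000e-01  9.590e+01  3.390e+01 -5.100e+01] -34.8
side orange 1107 [524.3 426.4  90.   63.1   8.2] 96.0
side orange 985 [536.9 329.1  89.4  65.    8.4] 95.5
wrist yellow 296 [589.5 126.   36.   18.5  70.1] 67.1
wrist yellow 155 [506.8 -21.8  62.    5.6 -55.7] -125.3
wrist yellow 170 [ 328.3 -168.1   63.2    5.7  -46. ] -136.1
wrist yellow 69 [620.2  -5.6  19.9   4.6  76.5] -48.8
wrist yellow 376 [643.9 -33.2  28.8  16.1 -49.4] -49.2
wrist blue 168 [434.4  -0.9  19.5  19.2  35.9] -155.6
wrist blue 65 [628.   26.3  15.7   6.5  74.8] -27.5
wrist blue 2194 [641.2 -27.3  70.9  64.1 -48. ] -50.2
```

View pics/v15.png

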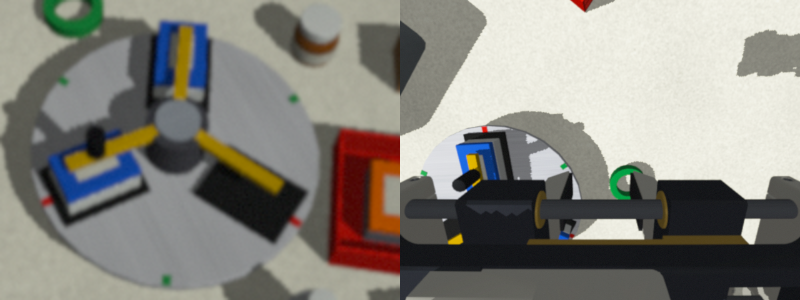

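The arms now lie over the pads and point at the red marks within about 1°. Both fresh boxes are on their pads, both used boxes are in the tray, and the arm is clear, so I hand in.

```bash
python3 -c "
from plant import bot
print(bot.close_job())"
```

```text
the job is handed in; nothing more can be done
None
```

I handed the job in at about 41 s: the two used boxes lie flat in the red tray, the two fresh boxes present sit lid up on pad0 and pad2, measured within about 3 mm of centre, and the ring is locked within about 1.5° of the red marks; no verdict came back.

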